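# Press a glued panel under the pinned plate

### The job

Press the glued panel: put the cork sanding block that was left on the bed away in the grey tray, then, keeping the plate low over the bed (never more than about 5 cm above it), slide it across until both its holes drop over the two locating pins and it lies flat on the bed. Then lift every weight off its hook on the rack and stand them all upright on the plate's narrow rib; once they all stand there on their own, press the timer's button right down to start it. Leave the other things on the bench where they are.

Things in the scene. Friction and masses are not known exactly. Their poses are not given: they have to be found in the camera images.
- plate: Loose aluminium pressing plate, 0.7 kg, lying on the plywood bed: 280 (x) x 110 (y) x 6 mm, with an upright rib along the middle of its top, 270 (x) x 18 (y) mm, flat top 28 mm above the plate's underside. Two round 13 mm through holes near the long side at +y. Origin: centre of underside; x along the rib, z up. Held by pinching the rib across y
- hole_near (a point): centre of the plate's hole nearer the robot, on the plate's underside, at (-115, 35) mm from the plate's origin
- hole_far (a point): centre of the plate's other hole, on the underside, at (115, 35) mm from the plate's origin
- seat (a point): Point on the upper face of the fixed plywood bed (320 x 280 x 12 mm) where the plate's origin lies when seated on the pins; its axes are then the plate's axes. The bed reaches 160 mm from it along x both ways, 65 mm to +y and 215 mm to -y. The dark panel let into the bed here is flush with it
- pin_near (a point): tip of the fixed steel locating pin nearer the robot, at (-115, 35, 8) mm from seat: pin 10 mm across for 4 mm, then tapering to 6 mm across at its tip 8 mm above the bed
- pin_far (a point): tip of the other locating pin, same shape, at (115, 35, 8) mm from seat
- rack: Fixed hook rack; origin on the bench under the row of hooks. Rail along y at x = 45 mm, 280 mm long, top 132 mm up, on end posts. Four hooks at y = -112.5, -37.5, 37.5, 112.5 mm: 6 mm rods 125 mm up, from the rail along -x to x = -18 mm, where they turn up (tip 13 mm over the rod's centre line): a weight must rise 15 to 30 mm, then move off to the rack's -x
- block: Loose cork sanding block 56 (x) x 38 (y) x 28 mm, 60 g, at first lying on the bed between the pins, where the plate has to go. Origin: centre of its underside
- tray: Fixed open grey tray on the bench, 150 (x) x 140 (y) x 26 mm, walls 6 mm, floor about 6 mm thick. Origin: centre of its underside
- start (a joint): plunger of the timer's push button: 0 m released, 0.006 m fully down; a spring of about 5 N pushes it back
- start_top (a point): centre of the top of the round white push button, 28 mm across, on the fixed grey bench timer (65 x 90 mm box, 32 mm high); it is pressed straight down
- weight1: Dark steel weight, 0.3 to 0.5 kg (None if absent; all alike), hung on a hook. Foot 42 x 42 x 26 mm; on it a flat handle 10 mm thick (x): two legs, 34 mm over all (y), 26 to 56 mm up, a gable roof to 71 mm, on it a grip tab 20 mm wide (y) up to 103 mm. The hook's rod passes under the roof along x, 60 mm up while hung. Origin: under the foot, z up. Pinch the tab across y from above
- weight2: Dark steel weight, 0.3 to 0.5 kg (None if absent; all alike), hung on a hook. Foot 42 x 42 x 26 mm; on it a flat handle 10 mm thick (x): two legs, 34 mm over all (y), 26 to 56 mm up, a gable roof to 71 mm, on it a grip tab 20 mm wide (y) up to 103 mm. The hook's rod passes under the roof along x, 60 mm up while hung. Origin: under the foot, z up. Pinch the tab across y from above
- weight3: Dark steel weight, 0.3 to 0.5 kg (None if absent; all alike), hung on a hook. Foot 42 x 42 x 26 mm; on it a flat handle 10 mm thick (x): two legs, 34 mm over all (y), 26 to 56 mm up, a gable roof to 71 mm, on it a grip tab 20 mm wide (y) up to 103 mm. The hook's rod passes under the roof along x, 60 mm up while hung. Origin: under the foot, z up. Pinch the tab across y from above
- weight4: Dark steel weight, 0.3 to 0.5 kg (None if absent; all alike), hung on a hook. Foot 42 x 42 x 26 mm; on it a flat handle 10 mm thick (x): two legs, 34 mm over all (y), 26 to 56 mm up, a gable roof to 71 mm, on it a grip tab 20 mm wide (y) up to 103 mm. The hook's rod passes under the roof along x, 60 mm up while hung. Origin: under the foot, z up. Pinch the tab across y from above
- brush: Bystander: flat brush lying on the bench, about 200 mm long
- mug: Bystander: blue mug, 80 mm high, rim radius 36 mm
- glue: Bystander: white glue bottle, 150 mm high, radius 24 mm
- bowl: Bystander: white bowl, 45 mm high, rim radius 50 mm
- spatula: Bystander: spatula lying on the bench, its origin under its middle
- jar: Bystander: amber jar with steel lid, 60 mm high, radius 30 mm
- stone: Bystander: grey whetstone 110 x 55 x 28 mm lying on the bench
Mind the look-alikes: they are no part of the job. There is more than one size of the block; the one meant has the size given above.

How it is judged:
By the outcome, as a careful person would: the job done as asked, in the order asked, and still so for the second after the job is handed in, with the robot touching nothing.
Of weight1, weight2, weight3, weight4 only 2 to 4 are there at a start; the rules pass over those that are not, and their reading is None.
At some moment in a run one of block may be knocked a few centimetres aside while the robot is not near it.
Once in a run the grip may slacken for a moment while it holds something.
It also fails if it takes over 210 s, if anything falls off the work surface, if the arm or the gripper's body presses on something with over 40 N, if the wrist force passes 120 N, or if a joint passes its speed limit or range.

### The arm

A 6-joint arm with a two-finger parallel gripper is mounted at the origin on the work surface. World frame = base frame: x ahead of the robot, y to its left, z up, the work surface at z = 0. Lengths are in m, angles in rad, forces in N, time in s.
With the tool pointing down it reaches from about 0.4 to 0.825 m from the base axis. Payload 7 kg.
Tool frame: the origin (TCP) lies midway between the tips of the shut fingers; the grasp point (between the pads) lies 19 mm behind it; z points along the fingers, y is the line along which they close (so a half turn about z gives the same grasp; the last joint's range is limited). The gripper opens to 88 mm and grips with 3 to 60 N. Pads are 19 mm wide; open, the fingers measure 130 mm over their backs; the gripper's body (78 mm by 193 mm) begins 47 mm behind the grasp point.
Start: joints at [1.464, 0.359, 0.012, 0, -1.224, -0.288], TCP at [0.26, 0.623, 0.199] pointing down, gripper open.
Joint ranges: [-3.07, 3.07], [-1.43, 2.12], [-1.02, 1.25], [-3.03, 1.67], [-3.05, -0], [-3.03, 3.03]. Speed limits (rad/s): [2.39, 2.39, 3.01, 3.14, 3.14, 3.14].

### API

Orientations are given as [roll, pitch, yaw] about the fixed x, y, z axes, in that order (R = Rz(yaw) Ry(pitch) Rx(roll)).
In Python, from station import get_state, grab_frame, calibration, job_done, boxes_of, regions_of, spot_point gives the robot as it stands. The module is installed in compiled form; this text tells all that it offers.
- The arm moves only by the tool arm_command, never from a script. Its argument "commands" is a list of rows, each an object of numbers: "tx", "ty", "tz": the shift along the tool's x, y, z each as a share of 25 cm, from -1 to 1; "twist": the turn about the tool's z as a share of 180 degrees, from -1 to 1. A call has exactly 8 rows; each row is the pose to reach, as a shift and turn from the pose commanded when the call began, along the tool's axes at that moment, turning the shorter way round; what a row does not reach only later rows make up. A row lasts 1/12 s, in which the tool goes at most 41.7 mm and 7.16 degrees, less where a joint would pass 70% of its speed; a pose out of reach is approached as far as the arm can. A call with a number of a shift or a turn outside -1 to 1 is refused whole. A call with a gripper value outside its range is refused whole. "claw" is the opening, from 0 (shut) to 1 (fully open), set as the call begins (left out, the last holds). The fingers move at their own pace and stop on an object; "grip_force" is the grip in N (left out, the last holds). Time passes only in rows, so rows that repeat a pose let the fingers close, or fill a call up. It gives the time, the measured TCP pose, the force, the opening and the grip force at its end, in the units of the state.
- get_state(): the state, without advancing time (a new reading comes with each control period).
- grab_frame(name): name is "scene" or "top"; returns the picture (400x640x3 uint8, red, green, blue); there is no depth.
- calibration(name): a dict with "camera_matrix" (3x3 intrinsics, pixels), "extrinsics" (4x4, takes a point from camera to world coordinates). Camera axes: x right, y down, z forward; pixel columns grow to the right and rows downward; lengths in m; the calibration is good to about 2 mm. A picture is of the moment at which its call begins. calibration takes no time and is no camera call.
- job_done(): hands the job in; it is judged then, once.
Trained networks look in the newest picture that a camera, given by its name, has taken for a name from the list of things; names that differ only in an ending like _2 or _b are one class to them, and where a whole thing is asked for, a point or a joint stands for the part that bears it (a point fixed in the world has none). Each returns a list of dicts, best first, with "score" (0 to 1); they miss things now and then, are a little off and sometimes report something else, mostly with a low value. They report only what shows in the picture. A call takes as long as a camera call. They do not tell look-alikes from the thing itself.
- boxes_of(query, camera): "rect" ([left, top, right, bottom] in pixels, round what is visible of it).
- regions_of(query, camera): "region" (400x640 bool, what is visible of it) and "rect" ([left, top, right, bottom] in pixels, round what is visible of it).
- spot_point(query, camera): "uv" ([column, row] in pixels: a listed point, or the origin of a listed thing).
The state is a dict: "t": time; "q": joint angles; "qd": joint speeds; "joint_efforts": joint torques, N m; "eef_pos": TCP position; "ee_rot": TCP orientation; "force": force on the tool from outside, world axes, zero at the start; "moment": the same for the moment, N m; "width": finger opening in m; "gripper_force": force on a finger pad.
Only numpy, scipy, OpenCV 4.12 (cv2) and the standard library are available. Lean on these libraries where they do the work, as an engineer would, in place of code of your own. Each camera call takes 0.05 s, during which the arm holds its last target. There are 200 camera calls.

## Working session

There is one attempt and no reset: what is moved stays moved. The work goes in short steps, Python scripts to look and compute and a tool call to move; the robot and the scene stay as the last step left them, time stands still between calls to the robot, and variables do not carry over. Pictures are saved under pics/ and viewed, at most 14 in all, crops included, and the job is handed in when it is done.

Besides the shell and the picture viewer there is one more tool, called after "Emit:" as name(argument=value, ...), one argument or row to a line, values as JSON. arm_command: Moves the arm, as the interface text tells. Shift numbers are shares of 25 cm and turn numbers shares of 180 degrees, none past 1 either way. Its arguments: {"type":"object","properties":{"commands":{"type":"array"},"claw":{"type":"number"},"grip_force":{"type":"number"}},"required":["commands"]}

```bash
mkdir -p pics; cat > h.py <<'E'
import numpy as np, cv2
from station import *
def ray(uv,cam,z):
    c=calibration(cam);K=np.array(c["camera_matrix"]);T=np.array(c["extrinsics"])
    d=T[:3,:3]@np.linalg.solve(K,[uv[0],uv[1],1.]);o=T[:3,3]
    return (o+d*(z-o[2])/d[2])
def proj(p,cam):
    c=calibration(cam);K=np.array(c["camera_matrix"]);T=np.linalg.inv(np.array(c["extrinsics"]))
    q=K@(T[:3,:3]@np.array(p)+T[:3,3]);return q[:2]/q[2]
def save(cam,name,crop=None,s=1):
    im=grab_frame(cam)[:,:,::-1]
    if crop: l,t,r,b=crop; im=im[t:b,l:r]
    cv2.imwrite("pics/"+name,cv2.resize(im,None,fx=s,fy=s,interpolation=cv2.INTER_CUBIC))
E
python3 - <<'E'
from h import *
np.set_printoptions(precision=4,suppress=True)
for c in("scene","top"):
    save(c,c+"0.png"); k=calibration(c); print(c,k)
    for n in ["plate","hole_near","hole_far","seat","pin_near","pin_far","rack","block","tray","start_top","weight1"]:
        r=spot_point(n,c); print(n,[(np.round(x["uv"],1).tolist(),round(x["score"],2)) for x in r[:5]])
print(get_state())
E
```

```text
scene {'camera_matrix': array([[477.5537,   0.    , 318.2218],
       [  0.    , 477.5537, 196.2448],
       [  0.    ,   0.    ,   1.    ]]), 'extrinsics': array([[ 0.8311,  0.4536, -0.3217,  0.9783],
       [ 0.5561, -0.6792,  0.4791, -0.5667],
       [-0.0012, -0.5771, -0.8167,  1.1564],
       [ 0.    ,  0.    ,  0.    ,  1.    ]])}
plate [([282.4, 254.5], 0.82)]
hole_near [([263.2, 221.4], 0.73)]
hole_far [([328.3, 268.6], 0.76), ([182.3, 283.6], 0.28), ([300.7, 231.9], 0.18)]
seat [([301.8, 231.7], 0.77)]
pin_near [([383.1, 206.3], 0.6), ([183.0, 283.4], 0.3)]
pin_far [([345.4, 239.2], 0.8), ([217.9, 348.4], 0.38)]
rack [([346.6, 159.4], 0.91)]
block [([271.0, 166.9], 0.9), ([306.1, 174.7], 0.69), ([306.0, 219.6], 0.57)]
tray [([216.8, 348.5], 0.97)]
start_top [([182.2, 283.8], 0.49), ([287.5, 256.5], 0.49), ([413.7, 130.6], 0.21)]
weight1 [([340.7, 159.0], 0.87)]
top {'camera_matrix': array([[416.9869,   0.    , 323.8743],
       [  0.    , 416.9869, 199.8139],
       [  0.    ,   0.    ,   1.    ]]), 'extrinsics': array([[ 0.0013, -0.9819,  0.1896,  0.3231],
       [-0.9995, 
[... 459 characters left out ...]

rack []
block [([342.9, 205.1], 0.77), ([302.7, 230.7], 0.62), ([309.2, 274.2], 0.59)]
tray [([491.5, 192.8], 0.92)]
start_top [([475.7, 245.6], 0.49)]
weight1 [([216.8, 212.7], 0.74), ([266.7, 213.1], 0.49), ([375.5, 236.1], 0.33)]
{'t': 1.2, 'q': array([ 1.4641,  0.3586,  0.0119, -0.0001, -1.2241, -0.2881]), 'qd': array([ 0.0001,  0.0009,  0.0007, -0.0011,  0.0001, -0.0001]), 'joint_efforts': array([ -0.0011, -58.2396,  29.3296,   7.0028,   0.0123,  -0.    ]), 'eef_pos': array([0.2596, 0.623 , 0.1985]), 'ee_rot': array([ 3.1416,  0.    , -0.3948]), 'force': array([ 0.2825, -0.6351,  0.5018]), 'moment': array([ 0.0246, -0.0277,  0.0351]), 'gripper_force': 0.0, 'width': 0.08747000945064506}
```

View pics/scene0.png

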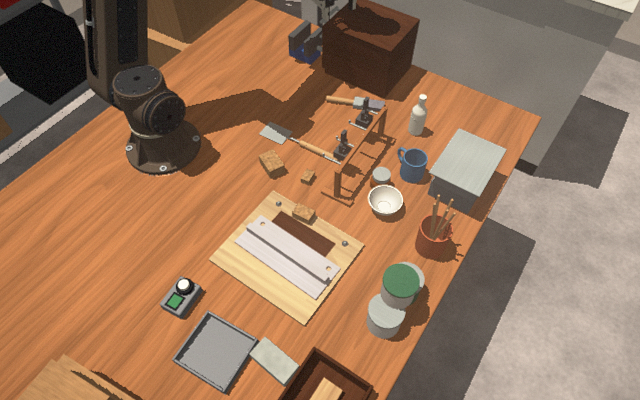

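View pics/top0.png

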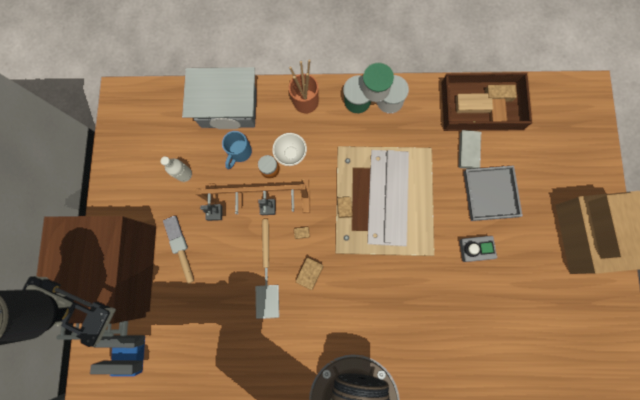

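The top view shows the bed with pins at about (347,160) and (347,238). The plate lies beside it with its rib at (377,197), and two weights hang at (213,212) and (267,206). The tray is at (493,193) and the timer button at (475,248).

Three corks could be the block: on the bed (345,207), small (302,232) and large (310,274). The one on the bed between the pins fits the description. I'll check its size in a crop.

```bash
python3 - <<'E'
from h import *
np.set_printoptions(precision=4,suppress=True)
R=lambda uv,c,z:print(c,uv,z,ray(uv,c,z))
print("pins");R([346.1,238.2],"top",.02);R([383.1,206.3],"scene",.02);R([348.1,162.6],"top",.02);R([345.4,239.2],"scene",.02)
print("seat");R([360.6,195.9],"top",.012);R([301.8,231.7],"scene",.012)
print("holes");R([374.9,232.1],"top",.012);R([263.2,221.4],"scene",.012);R([375.4,158.3],"top",.012);R([328.3,268.6],"scene",.012)
print("plate");R([388.2,194.8],"top",.012);R([282.4,254.5],"scene",.012)
print("tray");R([491.5,192.8],"top",0);R([216.8,348.5],"scene",0)
print("start");R([475.7,245.6],"top",.038);R([182.2,283.8],"scene",.038)
print("rack");R([346.6,159.4],"scene",0)
print("weights");
for n in("top","scene"):
  for r in boxes_of("weight1",n)[:5]:print(n,r["rect"],r["score"])
def mask(cam,near,z):
  for r in regions_of("block",cam):
    m=r["region"].astype(np.uint8);c=cv2.findContours(m,0,2)[0];c=max(c,key=cv2.contourArea).reshape(-1,2)
    p=np.array([ray(u,cam,z)[:2] for u in c],np.float32)
    print("block",cam,r["score"],r["rect"],cv2.minAreaRect(p))
mask("top",0,.03);mask("scene",0,.03)
a=grab_frame("top")[130:310,290:450,::-1];b=grab_frame("scene")[120:320,200:400,::-1]
a=cv2.resize(a,(400,450),interpolation=2);b=cv2.resize(b,(400,450),interpolation=2)
cv2.imwrite("pics/crop1.png",np.hstack([a,b]))
E
```

```text
pins
top [346.1, 238.2] 0.02 [0.4416 0.0179 0.02  ]
scene [383.1, 206.3] 0.02 [0.7052 0.174  0.02  ]
top [348.1, 162.6] 0.02 [0.6659 0.0099 0.02  ]
scene [345.4, 239.2] 0.02 [0.6727 0.0215 0.02  ]
seat
top [360.6, 195.9] 0.012 [ 0.5666 -0.0259  0.012 ]
scene [301.8, 231.7] 0.012 [ 0.5567 -0.0214  0.012 ]
holes
top [374.9, 232.1] 0.012 [ 0.4599 -0.0655  0.012 ]
scene [263.2, 221.4] 0.012 [ 0.4465 -0.0543  0.012 ]
top [375.4, 158.3] 0.012 [ 0.6809 -0.0718  0.012 ]
scene [328.3, 268.6] 0.012 [ 0.6803 -0.0757  0.012 ]
plate
top [388.2, 194.8] 0.012 [ 0.5695 -0.1067  0.012 ]
scene [282.4, 254.5] 0.012 [ 0.5542 -0.1093  0.012 ]
tray
top [491.5, 192.8] 0 [ 0.5764 -0.4108  0.    ]
scene [216.8, 348.5] 0 [ 0.5696 -0.3997  0.    ]
start
top [475.7, 245.6] 0.038 [ 0.4185 -0.342   0.038 ]
scene [182.2, 283.8] 0.038 [ 0.4019 -0.3288  0.038 ]
rack
scene [346.6, 159.4] 0 [0.5181 0.2786 0.    ]
weights
top [203.0, 204.7, 223.4, 224.1] 0.78
top [259.9, 199.7, 280.6, 215.0] 0.76
scene [332.3, 129.7, 351.3, 157.5] 0.85
scene [356.9, 98.7, 371.4, 127.8] 0.77
scene [319.3, 101.5, 398.5, 209.3] 0.57
scene
[... 406 characters left out ...]
0.14660575985908508), (0.02570617012679577, 0.03441009670495987), 0.8263559937477112)
block top 0.47 [335.2, 147.0, 435.6, 255.6] ((0.5530634522438049, -0.09154300391674042), (0.28117719292640686, 0.3196975290775299), 88.59806060791016)
block scene 0.68 [293.0, 205.9, 316.7, 221.0] ((0.5333112478256226, 0.02108832821249962), (0.06380312889814377, 0.048693686723709106), 3.4940736293792725)
block scene 0.66 [255.6, 152.8, 283.8, 177.4] ((0.34869810938835144, 0.11874443292617798), (0.062344569712877274, 0.10446383059024811), 64.23218536376953)
block scene 0.48 [300.1, 169.5, 316.3, 185.8] ((0.4689740836620331, 0.13547402620315552), (0.032879672944545746, 0.05477182939648628), 8.578763008117676)
```

View pics/crop1.png

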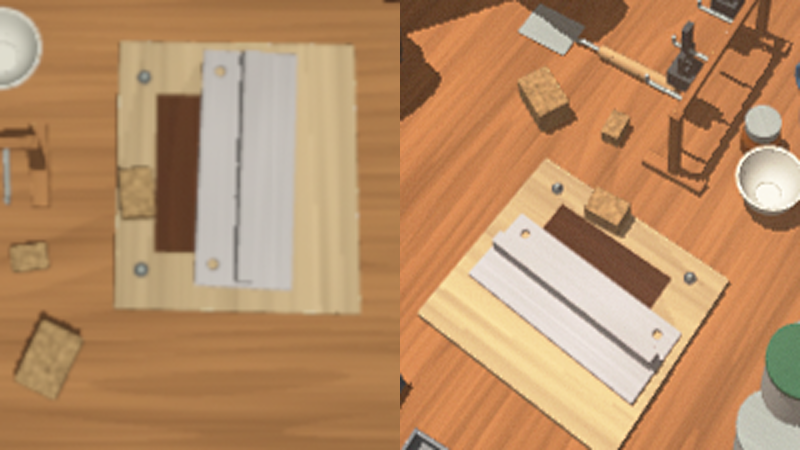

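The crop shows the cork on the bed between the two pins at top (345,207). It measures about 56 x 35 mm, so it's the block. The others are 75 x 53 mm and 34 x 26 mm. I'll move above it now.

Emit:
arm_command(
  commands=[
    {"tx": 0.677,"ty": 0.584,"tz": -0.2,"twist": -0.1257},
    {"tx": 0.677,"ty": 0.584,"tz": -0.2,"twist": -0.1257},
    {"tx": 0.677,"ty": 0.584,"tz": -0.2,"twist": -0.1257},
    {"tx": 0.677,"ty": 0.584,"tz": -0.2,"twist": -0.1257},
    {"tx": 0.677,"ty": 0.584,"tz": -0.2,"twist": -0.1257},
    {"tx": 0.677,"ty": 0.584,"tz": -0.2,"twist": -0.1257},
    {"tx": 0.677,"ty": 0.584,"tz": -0.2,"twist": -0.1257},
    {"tx": 0.677,"ty": 0.584,"tz": -0.2,"twist": -0.1257},
  ],
  claw=0.72,
)

```text
t: 2.17
eef_pos: [0.3604, 0.4224, 0.2496]
ee_rot: [-3.14, -0.001, -0.002]
force: [-0.2, -0.3, -0.8]
width: 0.0633
gripper_force: 0.0
```

```bash
cat >> h.py <<'E'
np.set_printoptions(precision=4,suppress=True)
from scipy.spatial.transform import Rotation as Ro
def go(x,y,z,yaw,frm=None):
    "shares from the present (or given x,y,z,yaw) pose to the target"
    s=get_state();p=np.array(s["eef_pos"]);w=s["ee_rot"][2]
    if frm is not None:p=np.array(frm[:3]);w=frm[3]
    d=Ro.from_euler("xyz",[np.pi,0,w]).as_matrix().T@(np.array([x,y,z])-p)/.25
    t=(yaw-w+np.pi)%(2*np.pi)-np.pi
    print("tx ty tz twist",np.round([*d,-t/np.pi],4))
E
python3 - <<'E'
from h import *
print(get_state()["eef_pos"],get_state()["ee_rot"]); 
# bed outline / pins refined
t=grab_frame("top")[:,:,::-1];s=grab_frame("scene")[:,:,::-1]
a=cv2.resize(t[145:260,330:440],None,fx=3.6,fy=4.5,interpolation=2);b=cv2.resize(s[185:325,205:370],None,fx=2.4,fy=3.7,interpolation=2)
h=max(a.shape[0],b.shape[0]);f=lambda m:cv2.copyMakeBorder(m,0,h-m.shape[0],0,0,0)
cv2.imwrite("pics/bed2.png",np.hstack([f(a),f(b)]))
# refine pins by darkness near prediction
g=cv2.cvtColor(t,6).astype(float)
for (u,v) in [(347.6,160.8),(346.4,237.6)]:
    u0,v0=int(round(u)),int(round(v));w=g[v0-4:v0+5,u0-4:u0+5];d=np.clip(np.median(w)-12-w,0,None)
    yy,xx=np.mgrid[v0-4:v0+5,u0-4:u0+5];c=[(xx*d).sum()/d.sum(),(yy*d).sum()/d.sum()];print("top pin",c,ray(c,"top",.017))
g=cv2.cvtColor(s,6).astype(float)
for (u,v) in [(278.5,203.6),(345,243.6)]:
    u0,v0=int(round(u)),int(round(v));w=g[v0-4:v0+5,u0-4:u0+5];d=np.clip(np.median(w)-12-w,0,None)
    yy,xx=np.mgrid[v0-4:v0+5,u0-4:u0+5];c=[(xx*d).sum()/d.sum(),(yy*d).sum()/d.sum()];print("scene pin",c,ray(c,"scene",.017))
E
```

```text
[0.3604 0.4224 0.2496] [-3.1397 -0.0007 -0.0019]
top pin [np.float64(347.0844277673546), np.float64(160.64727954971858)] [0.6728 0.0128 0.017 ]
top pin [np.float64(345.84346224677716), np.float64(237.49355432780848)] [0.4439 0.0185 0.017 ]
scene pin [np.float64(278.4817970565453), np.float64(203.66692486444617)] [0.4486 0.0161 0.017 ]
scene pin [np.float64(344.63157894736844), np.float64(243.44140350877194)] [0.6772 0.0106 0.017 ]
```

View pics/bed2.png

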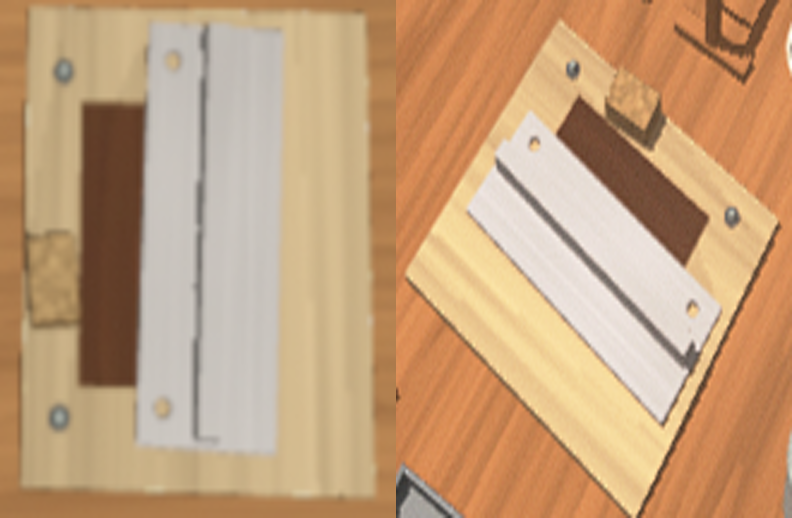

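The crop shows the pins at top (347,161) and (346,237), the block centre at top (345,207), and the plate turned about 3° more than the bed. Next I go over the block.

Emit:
arm_command(
  commands=[
    {"tx": 0.34,"ty": 0.798},
    {"tx": 0.34,"ty": 0.798},
    {"tx": 0.34,"ty": 0.798},
    {"tx": 0.34,"ty": 0.798},
    {"tx": 0.34,"ty": 0.798},
    {"tx": 0.34,"ty": 0.798},
    {"tx": 0.34,"ty": 0.798},
    {"tx": 0.34,"ty": 0.798},
  ],
)

```text
invalid input
```

Emit:
arm_command(
  commands=[
    {"tx": 0.34,"ty": 0.798},
    {"tx": 0.34,"ty": 0.798},
    {"tx": 0.34,"ty": 0.798},
    {"tx": 0.34,"ty": 0.798},
    {"tx": 0.34,"ty": 0.798},
    {"tx": 0.34,"ty": 0.798},
    {"tx": 0.34,"ty": 0.798},
    {"tx": 0.34,"ty": 0.798},
  ],
)

```text
invalid input
```

Emit:
arm_command(
  commands=[
    {"tz": 0.2},
    {"tz": 0.4},
    {"tz": 0.6},
    {"tz": 0.72},
    {"tz": 0.72},
    {"tz": 0.72},
    {"tz": 0.72},
    {"tz": 0.72},
  ],
)

```text
invalid input
```

```bash
python3 - <<'E'
from h import *
print(get_state()["eef_pos"],get_state()["ee_rot"])
for c in("scene","top"):
  grab_frame(c)
  for r in boxes_of("block",c)[:4]:print(c,r["rect"],r["score"])
save("scene","blk3.png",(230,150,390,270),4)
E
```

```text
[0.3596 0.4235 0.2485] [-3.1414  0.0001 -0.0001]
scene [299.9, 168.5, 316.1, 186.0] 0.72
scene [294.8, 204.5, 314.7, 224.4] 0.67
scene [258.4, 153.4, 281.2, 176.7] 0.64
scene [234.3, 212.8, 337.6, 297.4] 0.24
top [298.0, 257.4, 322.6, 290.4] 0.61
top [292.2, 226.6, 311.1, 238.8] 0.48
```

View pics/blk3.png

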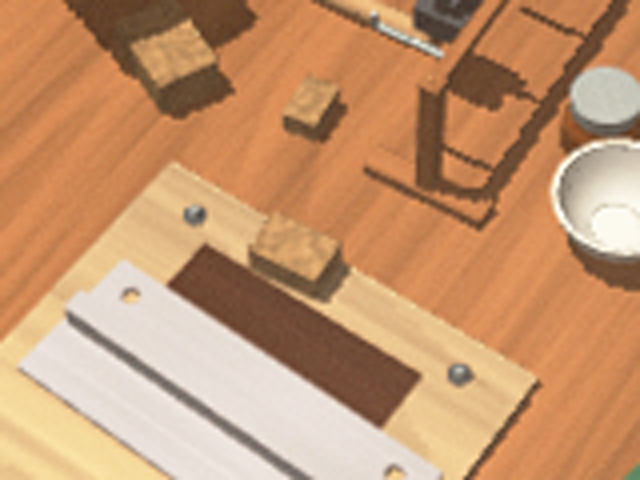

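The arm hasn't moved and the picture shows the block still in place at scene (304,213). The moves were refused, probably because each row needs all four numbers.

Emit:
arm_command(
  commands=[
    {"tx": 0.34,"ty": 0.798,"tz": 0,"twist": 0},
    {"tx": 0.34,"ty": 0.798,"tz": 0,"twist": 0},
    {"tx": 0.34,"ty": 0.798,"tz": 0,"twist": 0},
    {"tx": 0.34,"ty": 0.798,"tz": 0,"twist": 0},
    {"tx": 0.34,"ty": 0.798,"tz": 0,"twist": 0},
    {"tx": 0.34,"ty": 0.798,"tz": 0,"twist": 0},
    {"tx": 0.34,"ty": 0.798,"tz": 0,"twist": 0},
    {"tx": 0.34,"ty": 0.798,"tz": 0,"twist": 0},
  ],
)

```text
t: 3.18
eef_pos: [0.4449, 0.2236, 0.2485]
ee_rot: [-3.141, 0.0, -0.001]
force: [0.4, 0.5, 0.4]
width: 0.0629
gripper_force: 0.0
```

Emit:
arm_command(
  commands=[
    {"tx": 0.34,"ty": 0.798,"tz": 0,"twist": 0},
    {"tx": 0.34,"ty": 0.798,"tz": 0,"twist": 0},
    {"tx": 0.34,"ty": 0.798,"tz": 0,"twist": 0},
    {"tx": 0.34,"ty": 0.798,"tz": 0,"twist": 0},
    {"tx": 0.34,"ty": 0.798,"tz": 0,"twist": 0},
    {"tx": 0.34,"ty": 0.798,"tz": 0,"twist": 0},
    {"tx": 0.34,"ty": 0.798,"tz": 0,"twist": 0},
    {"tx": 0.34,"ty": 0.798,"tz": 0,"twist": 0},
  ],
)

```text
t: 3.85
eef_pos: [0.5299, 0.0249, 0.248]
ee_rot: [3.141, 0.001, -0.0]
force: [-0.5, -0.1, 0.3]
width: 0.0631
gripper_force: 0.0
```

Emit:
arm_command(
  commands=[
    {"tx": 0,"ty": 0,"tz": 0.15,"twist": 0},
    {"tx": 0,"ty": 0,"tz": 0.3,"twist": 0},
    {"tx": 0,"ty": 0,"tz": 0.45,"twist": 0},
    {"tx": 0,"ty": 0,"tz": 0.6,"twist": 0},
    {"tx": 0,"ty": 0,"tz": 0.72,"twist": 0},
    {"tx": 0,"ty": 0,"tz": 0.72,"twist": 0},
    {"tx": 0,"ty": 0,"tz": 0.72,"twist": 0},
    {"tx": 0,"ty": 0,"tz": 0.72,"twist": 0},
  ],
)

```text
t: 4.52
eef_pos: [0.5311, 0.0257, 0.0704]
ee_rot: [-3.141, -0.002, 0.002]
force: [0.1, -0.3, 0.8]
width: 0.063
gripper_force: 0.0
```

```bash
python3 - <<'E'
from h import *
print(get_state()["eef_pos"],get_state()["ee_rot"])
go(.531,.0245,.018,0)
for c in("scene","top"):
  grab_frame(c)
  for r in boxes_of("block",c)[:4]:print(c,r["rect"],r["score"])
a=grab_frame("top")[130:270,290:450,::-1];b=grab_frame("scene")[120:300,200:400,::-1]
cv2.imwrite("pics/blk4.png",np.hstack([cv2.resize(a,(400,350),interpolation=2),cv2.resize(b,(400,350),interpolation=2)]))
E
```

```text
[0.5311 0.0257 0.0704] [-3.1414 -0.0021  0.0024]
tx ty tz twist [-0.0003  0.0049  0.2096  0.0008]
scene [256.1, 152.1, 283.8, 180.6] 0.96
scene [292.8, 206.5, 315.0, 224.2] 0.6
scene [335.1, 132.7, 351.1, 160.7] 0.22
top [293.1, 226.2, 310.8, 240.2] 0.68
top [304.2, 257.2, 321.5, 286.0] 0.64
top [339.0, 207.6, 351.1, 218.9] 0.5
```

View pics/blk4.png

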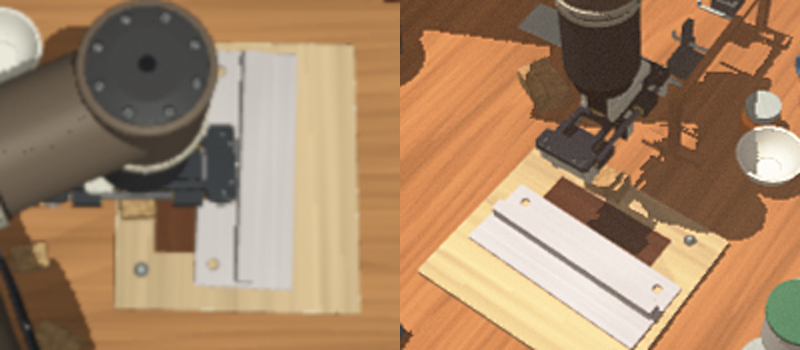

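The gripper now hides the block from above, and the part still visible at top (345,212) agrees. I'll descend, grip and lift.

Emit:
arm_command(
  commands=[
    {"tx": 0,"ty": 0.005,"tz": 0.07,"twist": 0},
    {"tx": 0,"ty": 0.005,"tz": 0.14,"twist": 0},
    {"tx": 0,"ty": 0.005,"tz": 0.208,"twist": 0},
    {"tx": 0,"ty": 0.005,"tz": 0.208,"twist": 0},
    {"tx": 0,"ty": 0.005,"tz": 0.208,"twist": 0},
    {"tx": 0,"ty": 0.005,"tz": 0.208,"twist": 0},
    {"tx": 0,"ty": 0.005,"tz": 0.208,"twist": 0},
    {"tx": 0,"ty": 0.005,"tz": 0.208,"twist": 0},
  ],
)

```text
t: 5.48
eef_pos: [0.5305, 0.0232, 0.0177]
ee_rot: [-3.141, -0.002, 0.0]
force: [0.8, -0.3, 0.3]
width: 0.0631
gripper_force: 0.0
```

Emit:
arm_command(
  commands=[
    {"tx": 0,"ty": 0,"tz": 0,"twist": 0},
    {"tx": 0,"ty": 0,"tz": 0,"twist": 0},
    {"tx": 0,"ty": 0,"tz": 0,"twist": 0},
    {"tx": 0,"ty": 0,"tz": 0,"twist": 0},
    {"tx": 0,"ty": 0,"tz": 0,"twist": 0},
    {"tx": 0,"ty": 0,"tz": 0,"twist": 0},
    {"tx": 0,"ty": 0,"tz": 0,"twist": 0},
    {"tx": 0,"ty": 0,"tz": 0,"twist": 0},
  ],
  claw=0,
  grip_force=20,
)

```text
t: 6.15
eef_pos: [0.5297, 0.0229, 0.0165]
ee_rot: [3.142, 0.0, 0.0]
force: [1.4, 0.7, 0.3]
width: 0.0154
gripper_force: 0.0
```

Emit:
arm_command(
  commands=[
    {"tx": 0,"ty": 0,"tz": -0.1,"twist": 0},
    {"tx": 0,"ty": 0,"tz": -0.2,"twist": 0},
    {"tx": 0,"ty": 0,"tz": -0.3,"twist": 0},
    {"tx": 0,"ty": 0,"tz": -0.4,"twist": 0},
    {"tx": 0,"ty": 0,"tz": -0.4,"twist": 0},
    {"tx": 0,"ty": 0,"tz": -0.4,"twist": 0},
    {"tx": 0,"ty": 0,"tz": -0.4,"twist": 0},
    {"tx": 0,"ty": 0,"tz": -0.4,"twist": 0},
  ],
)

```text
t: 6.82
eef_pos: [0.529, 0.0227, 0.1156]
ee_rot: [3.141, 0.002, -0.0]
force: [0.3, 0.0, -0.5]
width: 0.0007
gripper_force: 0.0
```

```bash
python3 - <<'E'
from h import *
go(.573,-.405,.12,0)
for c,z in(("scene",.026),("top",.026)):
  grab_frame(c)
  for r in regions_of("tray",c)[:1]:
    m=r["region"].astype(np.uint8);k=max(cv2.findContours(m,0,2)[0],key=cv2.contourArea).reshape(-1,2)
    print(c,cv2.minAreaRect(np.array([ray(u,c,z)[:2] for u in k],np.float32)))
E
```

```text
tx ty tz twist [ 0.1764  1.7109 -0.0178 -0.0001]
scene ((0.5789141654968262, -0.4073981046676636), (0.1570339798927307, 0.14169859886169434), 4.285646915435791)
top ((0.572094738483429, -0.40152209997177124), (0.15242594480514526, 0.1476406455039978), 4.29392147064209)
```

The fingers closed on nothing, so I'll move aside and look.

Emit:
arm_command(
  commands=[
    {"tx": 0,"ty": 0.9,"tz": 0,"twist": 0},
    {"tx": 0,"ty": 0.9,"tz": 0,"twist": 0},
    {"tx": 0,"ty": 0.9,"tz": 0,"twist": 0},
    {"tx": 0,"ty": 0.9,"tz": 0,"twist": 0},
    {"tx": 0,"ty": 0.9,"tz": 0,"twist": 0},
    {"tx": 0,"ty": 0.9,"tz": 0,"twist": 0},
    {"tx": 0,"ty": 0.9,"tz": 0,"twist": 0},
    {"tx": 0,"ty": 0.9,"tz": 0,"twist": 0},
  ],
  claw=0.72,
)

```text
t: 7.68
eef_pos: [0.5292, -0.2032, 0.1158]
ee_rot: [-3.141, 0.001, -0.003]
force: [0.5, 0.3, 0.1]
width: 0.048
gripper_force: 0.0
```

```bash
python3 - <<'E'
from h import *
print(get_state()["eef_pos"])
for c in("top","scene"):
  grab_frame(c)
  for r in regions_of("block",c):
    m=r["region"].astype(np.uint8);k=max(cv2.findContours(m,0,2)[0],key=cv2.contourArea).reshape(-1,2)
    print(c,r["score"],r["rect"],cv2.minAreaRect(np.array([ray(u,c,.04)[:2] for u in k],np.float32)))
a=grab_frame("top")[130:270,290:450,::-1];b=grab_frame("scene")[120:300,200:400,::-1]
cv2.imwrite("pics/blk5.png",np.hstack([cv2.resize(a,(400,350),interpolation=2),cv2.resize(b,(400,350),interpolation=2)]))
E
```

```text
[ 0.5292 -0.2032  0.1158]
top 0.66 [296.3, 261.1, 322.3, 289.3] ((0.344598650932312, 0.12081398069858551), (0.05103931948542595, 0.07229641824960709), 64.12419128417969)
top 0.59 [294.1, 227.5, 307.9, 239.6] ((0.4564577639102936, 0.1457967460155487), (0.029403792694211006, 0.041892535984516144), 8.020866394042969)
top 0.31 [257.6, 151.4, 276.6, 177.9] ((0.651241660118103, 0.2446715235710144), (0.0696806088089943, 0.05481158569455147), 27.276409149169922)
scene 0.74 [292.5, 204.1, 314.9, 223.4] ((0.5371022820472717, 0.016028182581067085), (0.066602423787117, 0.053647059947252274), 2.846756935119629)
scene 0.69 [301.8, 171.1, 316.1, 184.6] ((0.47257357835769653, 0.12943394482135773), (0.03051266446709633, 0.04813830554485321), 6.816922187805176)
scene 0.58 [258.3, 152.5, 282.8, 175.7] ((0.35474321246147156, 0.11256437003612518), (0.06027097627520561, 0.09868720173835754), 65.73812866210938)
```

View pics/blk5.png

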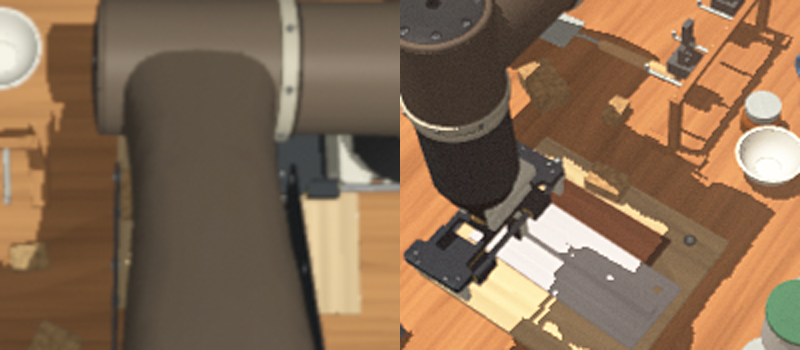

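The block still sits at scene (304,213) and the gripper passed beside it. I'll check my projections of the TCP against the pictures.

```bash
python3 - <<'E'
from h import *
print("scene blk top ctr", ray([304,210.7],"scene",.04),"base",ray([305,221],"scene",.012))
print("top blk", ray([344.5,206.8],"top",.04))
for p in([.5305,.0246,.04],[.531,.0257,.0704]): print(p,proj(p,"top"),proj(p,"scene"))
p=get_state()["eef_pos"];print(p,proj(p,"scene"),proj(p,"top"))
for c in("top","scene"):
  E=np.array(calibration(c)["extrinsics"]);print(np.linalg.det(E[:3,:3]),E[:3,3])
E
```

```text
scene blk top ctr [0.533  0.0248 0.04  ] base [0.5441 0.0125 0.012 ]
top blk [0.5294 0.0221 0.04  ]
[0.5305, 0.0246, 0.04] [343.6077 206.4268] [303.2318 210.3444]
[0.531, 0.0257, 0.0704] [343.3763 204.3536] [303.3131 204.045 ]
[ 0.53   -0.2011  0.1166] [249.5446 256.8713] [428.9608 201.2474]
0.9999999999999997 [0.3231 0.044  1.2148]
0.9999999999999994 [ 0.9783 -0.5667  1.1564]
```

Emit:
arm_command(
  commands=[
    {"tx": 0,"ty": 0.5,"tz": -0.3,"twist": 0},
    {"tx": 0,"ty": 0.5,"tz": -0.3,"twist": 0},
    {"tx": 0,"ty": 0.5,"tz": -0.3,"twist": 0},
    {"tx": 0,"ty": 0.5,"tz": -0.3,"twist": 0},
    {"tx": 0,"ty": 0.5,"tz": -0.3,"twist": 0},
    {"tx": 0,"ty": 0.5,"tz": -0.3,"twist": 0},
    {"tx": 0,"ty": 0.5,"tz": -0.3,"twist": 0},
    {"tx": 0,"ty": 0.5,"tz": -0.3,"twist": 0},
  ],
)

```text
t: 8.65
eef_pos: [0.5295, -0.3257, 0.1908]
ee_rot: [-3.141, 0.001, 0.001]
force: [0.7, 0.0, 0.4]
width: 0.0632
gripper_force: 0.0
```

```bash
python3 - <<'E'
from h import *
for c in("top","scene"):
  grab_frame(c)
  for r in regions_of("block",c):
    m=r["region"].astype(np.uint8);k=max(cv2.findContours(m,0,2)[0],key=cv2.contourArea).reshape(-1,2)
    print(c,r["score"],r["rect"],cv2.minAreaRect(np.array([ray(u,c,.04)[:2] for u in k],np.float32)))
a=grab_frame("top")[130:270,290:450,::-1];b=grab_frame("scene")[120:300,200:400,::-1]
cv2.imwrite("pics/blk6.png",np.hstack([cv2.resize(a,(400,350),interpolation=2),cv2.resize(b,(400,350),interpolation=2)]))
E
```

```text
top 0.93 [294.8, 259.2, 323.0, 288.2] ((0.3421041667461395, 0.12272995710372925), (0.05221688374876976, 0.0710759088397026), 63.747398376464844)
top 0.85 [336.2, 197.3, 351.8, 219.8] ((0.5294111967086792, 0.023351255804300308), (0.05868995562195778, 0.0380379781126976), 4.05172872543335)
top 0.65 [290.4, 226.8, 309.8, 239.8] ((0.45600032806396484, 0.14623352885246277), (0.03036831133067608, 0.045670781284570694), 7.019679069519043)
scene 0.86 [258.1, 149.8, 285.0, 180.1] ((0.35502558946609497, 0.11154268682003021), (0.058870699256658554, 0.0963936597108841), 64.33890533447266)
scene 0.67 [300.7, 168.5, 314.7, 186.8] ((0.4725785553455353, 0.1294763833284378), (0.031816013157367706, 0.051418058574199677), 12.451074600219727)
scene 0.61 [292.9, 206.5, 312.2, 223.9] ((0.5367823839187622, 0.0159115269780159), (0.06228538230061531, 0.04840295389294624), 3.494072914123535)
scene 0.35 [173.1, 309.4, 260.5, 393.2] ((0.5843952894210815, -0.4093352258205414), (0.15742826461791992, 0.14139273762702942), 4.081584930419922)
scene 0.34 [236.6, 220.5, 343.1, 298.5] ((0.5720807909965515, -0.11571918427944183), (0.11388887465000153, 0.28179672360420227), 86.5304946899414)
```

View pics/blk6.png

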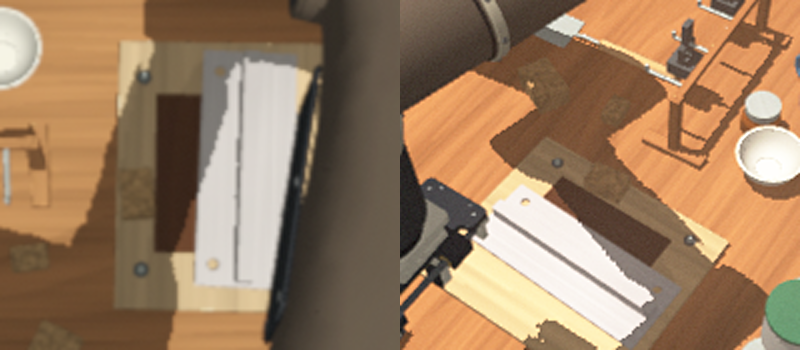

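The pictures show the block unmoved at top (344,208), yet the fingers went through that spot. I'll check where the fingertips really are relative to the reported TCP.

```bash
python3 - <<'E'
from h import *
s=get_state();p=np.array(s["eef_pos"]);print(p,s["width"])
out=[]
for c in("top","scene"):
  im=grab_frame(c)[:,:,::-1].copy();u=proj(p,c);l,t=int(u[0])-60,int(u[1])-70
  im=cv2.resize(im[max(t,0):t+140,l:l+120],None,fx=3.3,fy=3.3,interpolation=2)
  for q,col in((p,(0,0,255)),(p+[0,.0316,0],(0,255,0)),(p+[0,-.0316,0],(0,255,0)),(p+[0,0,.066],(255,0,0))):
    v=(proj(q,c)-[l,max(t,0)])*3.3;cv2.circle(im,tuple(int(a) for a in v),4,col,2)
  out.append(im)
h=min(o.shape[0] for o in out);cv2.imwrite("pics/tcp7.png",np.hstack([o[:h] for o in out]))
E
```

```text
[ 0.5299 -0.3265  0.1914] 0.06308959332107363
```

View pics/tcp7.png

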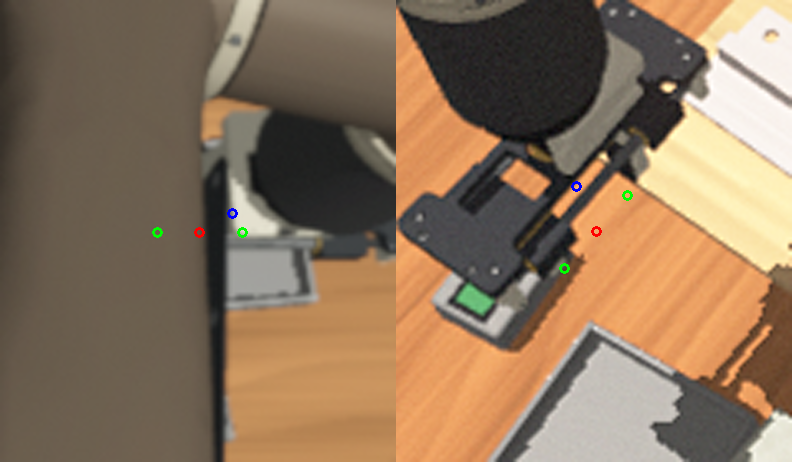

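The projected fingertips (green) lie a bit below the fingers I can see, so the tips may sit higher than the reported TCP. I'll check by touching the bare bench with the fingers shut.

Emit:
arm_command(
  commands=[
    {"tx": 0,"ty": -0.17,"tz": 0,"twist": 0},
    {"tx": 0,"ty": -0.17,"tz": 0.1,"twist": 0},
    {"tx": 0,"ty": -0.17,"tz": 0.25,"twist": 0},
    {"tx": 0,"ty": -0.17,"tz": 0.4,"twist": 0},
    {"tx": 0,"ty": -0.17,"tz": 0.5,"twist": 0},
    {"tx": 0,"ty": -0.17,"tz": 0.6,"twist": 0},
    {"tx": 0,"ty": -0.17,"tz": 0.6,"twist": 0},
    {"tx": 0,"ty": -0.17,"tz": 0.6,"twist": 0},
  ],
  claw=0,
)

```text
t: 9.72
eef_pos: [0.529, -0.2845, 0.0408]
ee_rot: [-3.141, 0.003, 0.0]
force: [0.1, 0.3, 1.1]
width: 0.0154
gripper_force: 0.0
```

Emit:
arm_command(
  commands=[
    {"tx": 0,"ty": 0,"tz": 0.02,"twist": 0},
    {"tx": 0,"ty": 0,"tz": 0.04,"twist": 0},
    {"tx": 0,"ty": 0,"tz": 0.06,"twist": 0},
    {"tx": 0,"ty": 0,"tz": 0.08,"twist": 0},
    {"tx": 0,"ty": 0,"tz": 0.1,"twist": 0},
    {"tx": 0,"ty": 0,"tz": 0.1,"twist": 0},
    {"tx": 0,"ty": 0,"tz": 0.1,"twist": 0},
    {"tx": 0,"ty": 0,"tz": 0.1,"twist": 0},
  ],
)

```text
t: 10.38
eef_pos: [0.5299, -0.2846, 0.0167]
ee_rot: [3.141, -0.0, 0.0]
force: [0.4, 0.5, -0.2]
width: 0.0007
gripper_force: 0.0
```

Emit:
arm_command(
  commands=[
    {"tx": 0,"ty": 0,"tz": 0.004,"twist": 0},
    {"tx": 0,"ty": 0,"tz": 0.008,"twist": 0},
    {"tx": 0,"ty": 0,"tz": 0.012,"twist": 0},
    {"tx": 0,"ty": 0,"tz": 0.016,"twist": 0},
    {"tx": 0,"ty": 0,"tz": 0.02,"twist": 0},
    {"tx": 0,"ty": 0,"tz": 0.024,"twist": 0},
    {"tx": 0,"ty": 0,"tz": 0.024,"twist": 0},
    {"tx": 0,"ty": 0,"tz": 0.024,"twist": 0},
  ],
)

```text
t: 11.05
eef_pos: [0.5297, -0.2845, 0.0105]
ee_rot: [3.142, 0.0, 0.0]
force: [0.6, -1.3, 0.1]
width: 0.0004
gripper_force: 0.0
```

Emit:
arm_command(
  commands=[
    {"tx": 0,"ty": 0,"tz": 0.004,"twist": 0},
    {"tx": 0,"ty": 0,"tz": 0.008,"twist": 0},
    {"tx": 0,"ty": 0,"tz": 0.012,"twist": 0},
    {"tx": 0,"ty": 0,"tz": 0.016,"twist": 0},
    {"tx": 0,"ty": 0,"tz": 0.02,"twist": 0},
    {"tx": 0,"ty": 0,"tz": 0.024,"twist": 0},
    {"tx": 0,"ty": 0,"tz": 0.028,"twist": 0},
    {"tx": 0,"ty": 0,"tz": 0.028,"twist": 0},
  ],
)

```text
t: 11.72
eef_pos: [0.5296, -0.2845, 0.0033]
ee_rot: [-3.142, 0.0, 0.0]
force: [-0.1, 0.7, 0.4]
width: 0.0001
gripper_force: 0.0
```

```bash
python3 - <<'E'
from h import *
s=get_state();p=np.array(s["eef_pos"]);print(p,s["force"],s["q"])
c="scene";im=grab_frame(c)[:,:,::-1].copy();u=proj(p,c);l,t=int(u[0])-70,int(u[1])-75
im=cv2.resize(im[t:t+120,l:l+130],None,fx=5,fy=5,interpolation=2)
for q,col in((p,(0,0,255)),(p+[0,0,.066],(255,0,0)),(p+[0,0.0965,.066],(255,0,0)),(p+[0,-0.0965,.066],(255,0,0))):
    v=(proj(q,c)-[l,t])*5;cv2.circle(im,tuple(int(a) for a in v),4,col,1)
cv2.imwrite("pics/touch8.png",im)
E
```

```text
[ 0.5296 -0.2845  0.0033] [-0.0674  0.6581  0.41  ] [-0.1683  0.43   -0.3815 -0.     -0.7596  1.7392]
```

View pics/touch8.png

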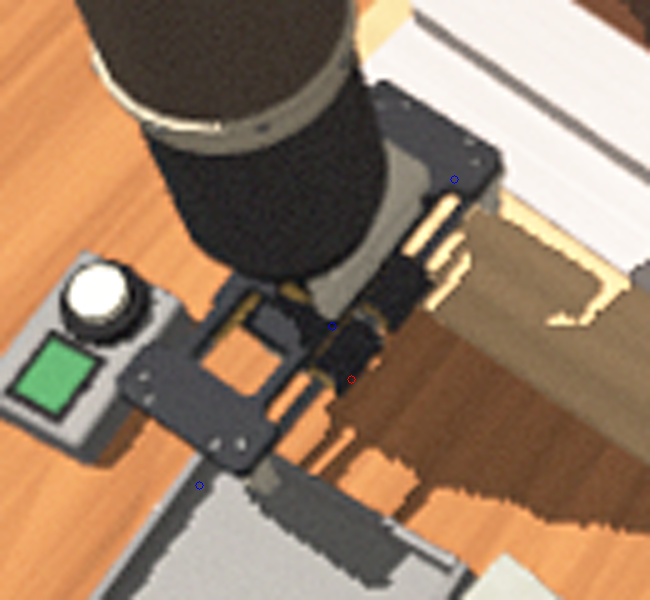

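The fingertips look close to the bench beside the red TCP mark at about (350,380) in the crop, with no contact yet. I'll go down a few more millimetres to feel it.

Emit:
arm_command(
  commands=[
    {"tx": 0,"ty": 0,"tz": 0.004,"twist": 0},
    {"tx": 0,"ty": 0,"tz": 0.008,"twist": 0},
    {"tx": 0,"ty": 0,"tz": 0.012,"twist": 0},
    {"tx": 0,"ty": 0,"tz": 0.014,"twist": 0},
    {"tx": 0,"ty": 0,"tz": 0.014,"twist": 0},
    {"tx": 0,"ty": 0,"tz": 0.014,"twist": 0},
    {"tx": 0,"ty": 0,"tz": 0.014,"twist": 0},
    {"tx": 0,"ty": 0,"tz": 0.014,"twist": 0},
  ],
)

```text
t: 12.43
eef_pos: [0.5298, -0.2846, 0.0001]
ee_rot: [3.142, -0.0, 0.0]
force: [0.1, -0.3, 0.1]
width: 0.0003
gripper_force: 0.0
```

Emit:
arm_command(
  commands=[
    {"tx": 0,"ty": 0,"tz": 0.002,"twist": 0},
    {"tx": 0,"ty": 0,"tz": 0.004,"twist": 0},
    {"tx": 0,"ty": 0,"tz": 0.006,"twist": 0},
    {"tx": 0,"ty": 0,"tz": 0.008,"twist": 0},
    {"tx": 0,"ty": 0,"tz": 0.008,"twist": 0},
    {"tx": 0,"ty": 0,"tz": 0.008,"twist": 0},
    {"tx": 0,"ty": 0,"tz": 0.008,"twist": 0},
    {"tx": 0,"ty": 0,"tz": 0.008,"twist": 0},
  ],
)

```text
t: 13.1
eef_pos: [0.5298, -0.2846, -0.0019]
ee_rot: [3.142, -0.0, 0.0]
force: [0.4, 1.5, -1.2]
width: 0.0007
gripper_force: 0.0
```

Emit:
arm_command(
  commands=[
    {"tx": 0,"ty": 0,"tz": 0.003,"twist": 0},
    {"tx": 0,"ty": 0,"tz": 0.006,"twist": 0},
    {"tx": 0,"ty": 0,"tz": 0.009,"twist": 0},
    {"tx": 0,"ty": 0,"tz": 0.012,"twist": 0},
    {"tx": 0,"ty": 0,"tz": 0.015,"twist": 0},
    {"tx": 0,"ty": 0,"tz": 0.018,"twist": 0},
    {"tx": 0,"ty": 0,"tz": 0.018,"twist": 0},
    {"tx": 0,"ty": 0,"tz": 0.018,"twist": 0},
  ],
)

```text
t: 13.77
eef_pos: [0.5297, -0.2846, -0.0065]
ee_rot: [-3.142, 0.0, 0.0]
force: [0.1, -0.7, 0.2]
width: 0.0005
gripper_force: 0.0
```

Emit:
arm_command(
  commands=[
    {"tx": 0,"ty": 0,"tz": 0.003,"twist": 0},
    {"tx": 0,"ty": 0,"tz": 0.006,"twist": 0},
    {"tx": 0,"ty": 0,"tz": 0.009,"twist": 0},
    {"tx": 0,"ty": 0,"tz": 0.012,"twist": 0},
    {"tx": 0,"ty": 0,"tz": 0.012,"twist": 0},
    {"tx": 0,"ty": 0,"tz": 0.012,"twist": 0},
    {"tx": 0,"ty": 0,"tz": 0.012,"twist": 0},
    {"tx": 0,"ty": 0,"tz": 0.012,"twist": 0},
  ],
)

```text
t: 14.43
eef_pos: [0.5298, -0.2846, -0.0094]
ee_rot: [3.142, -0.0, 0.0]
force: [-0.1, -0.0, 0.6]
width: 0.0006
gripper_force: 0.0
```

Emit:
arm_command(
  commands=[
    {"tx": 0,"ty": 0,"tz": 0.003,"twist": 0},
    {"tx": 0,"ty": 0,"tz": 0.006,"twist": 0},
    {"tx": 0,"ty": 0,"tz": 0.009,"twist": 0},
    {"tx": 0,"ty": 0,"tz": 0.012,"twist": 0},
    {"tx": 0,"ty": 0,"tz": 0.014,"twist": 0},
    {"tx": 0,"ty": 0,"tz": 0.014,"twist": 0},
    {"tx": 0,"ty": 0,"tz": 0.014,"twist": 0},
    {"tx": 0,"ty": 0,"tz": 0.014,"twist": 0},
  ],
)

```text
t: 15.1
eef_pos: [0.5298, -0.2846, -0.0129]
ee_rot: [3.142, -0.0, 0.0]
force: [-0.5, 1.0, -0.6]
width: 0.0007
gripper_force: 0.0
```

```bash
python3 - <<'E'
from h import *
s=get_state();p=np.array(s["eef_pos"]);print(p,s["force"])
c="scene";im=grab_frame(c)[:,:,::-1].copy();u=proj(p,c);l,t=int(u[0])-35,int(u[1])-45
im=cv2.resize(im[t:t+75,l:l+100],None,fx=8,fy=8,interpolation=2)
for q,col in((p,(0,0,255)),(p+[0,0,.03],(255,0,0))):
    v=(proj(q,c)-[l,t])*8;cv2.circle(im,tuple(int(a) for a in v),4,col,1)
cv2.imwrite("pics/touch9.png",im)
E
```

```text
[ 0.5298 -0.2846 -0.0129] [-0.5478  1.0114 -0.6492]
```

View pics/touch9.png

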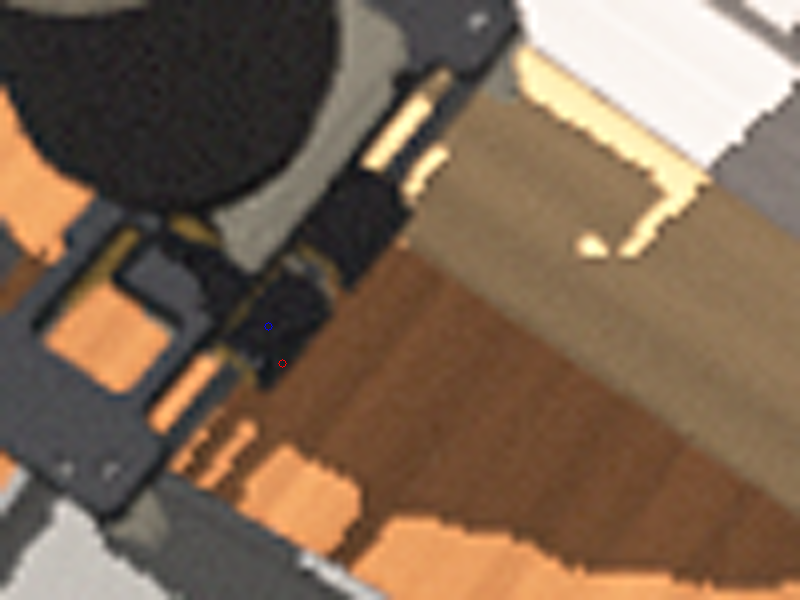

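The body matches the reported position in x and y, and only the tip height is in doubt. I'll keep feeling downwards.

Emit:
arm_command(
  commands=[
    {"tx": 0,"ty": 0,"tz": 0.004,"twist": 0},
    {"tx": 0,"ty": 0,"tz": 0.008,"twist": 0},
    {"tx": 0,"ty": 0,"tz": 0.012,"twist": 0},
    {"tx": 0,"ty": 0,"tz": 0.016,"twist": 0},
    {"tx": 0,"ty": 0,"tz": 0.016,"twist": 0},
    {"tx": 0,"ty": 0,"tz": 0.016,"twist": 0},
    {"tx": 0,"ty": 0,"tz": 0.016,"twist": 0},
    {"tx": 0,"ty": 0,"tz": 0.016,"twist": 0},
  ],
)

```text
t: 15.82
eef_pos: [0.5298, -0.2845, -0.0169]
ee_rot: [3.142, -0.0, 0.0]
force: [0.1, 0.5, -0.1]
width: 0.0007
gripper_force: 0.0
```

Emit:
arm_command(
  commands=[
    {"tx": 0,"ty": 0,"tz": 0.004,"twist": 0},
    {"tx": 0,"ty": 0,"tz": 0.008,"twist": 0},
    {"tx": 0,"ty": 0,"tz": 0.012,"twist": 0},
    {"tx": 0,"ty": 0,"tz": 0.014,"twist": 0},
    {"tx": 0,"ty": 0,"tz": 0.014,"twist": 0},
    {"tx": 0,"ty": 0,"tz": 0.014,"twist": 0},
    {"tx": 0,"ty": 0,"tz": 0.014,"twist": 0},
    {"tx": 0,"ty": 0,"tz": 0.014,"twist": 0},
  ],
)

```text
t: 16.48
eef_pos: [0.5298, -0.2846, -0.0204]
ee_rot: [3.142, -0.0, 0.0]
force: [0.2, -0.1, 0.5]
width: 0.0006
gripper_force: 0.0
```

Emit:
arm_command(
  commands=[
    {"tx": 0,"ty": 0,"tz": 0.004,"twist": 0},
    {"tx": 0,"ty": 0,"tz": 0.008,"twist": 0},
    {"tx": 0,"ty": 0,"tz": 0.012,"twist": 0},
    {"tx": 0,"ty": 0,"tz": 0.014,"twist": 0},
    {"tx": 0,"ty": 0,"tz": 0.014,"twist": 0},
    {"tx": 0,"ty": 0,"tz": 0.014,"twist": 0},
    {"tx": 0,"ty": 0,"tz": 0.014,"twist": 0},
    {"tx": 0,"ty": 0,"tz": 0.014,"twist": 0},
  ],
)

```text
t: 17.15
eef_pos: [0.5298, -0.2846, -0.0239]
ee_rot: [3.142, -0.0, 0.0]
force: [-0.3, -0.6, 0.1]
width: 0.0006
gripper_force: 0.0
```

Emit:
arm_command(
  commands=[
    {"tx": 0,"ty": 0,"tz": 0.004,"twist": 0},
    {"tx": 0,"ty": 0,"tz": 0.008,"twist": 0},
    {"tx": 0,"ty": 0,"tz": 0.012,"twist": 0},
    {"tx": 0,"ty": 0,"tz": 0.014,"twist": 0},
    {"tx": 0,"ty": 0,"tz": 0.014,"twist": 0},
    {"tx": 0,"ty": 0,"tz": 0.014,"twist": 0},
    {"tx": 0,"ty": 0,"tz": 0.014,"twist": 0},
    {"tx": 0,"ty": 0,"tz": 0.014,"twist": 0},
  ],
)

```text
t: 17.82
eef_pos: [0.5298, -0.2846, -0.0274]
ee_rot: [3.142, -0.0, 0.0]
force: [0.1, 0.4, 0.3]
width: 0.0005
gripper_force: 0.0
```

Emit:
arm_command(
  commands=[
    {"tx": 0,"ty": 0,"tz": 0.004,"twist": 0},
    {"tx": 0,"ty": 0,"tz": 0.008,"twist": 0},
    {"tx": 0,"ty": 0,"tz": 0.012,"twist": 0},
    {"tx": 0,"ty": 0,"tz": 0.012,"twist": 0},
    {"tx": 0,"ty": 0,"tz": 0.012,"twist": 0},
    {"tx": 0,"ty": 0,"tz": 0.012,"twist": 0},
    {"tx": 0,"ty": 0,"tz": 0.012,"twist": 0},
    {"tx": 0,"ty": 0,"tz": 0.012,"twist": 0},
  ],
)

```text
t: 18.48
eef_pos: [0.53, -0.2846, -0.0278]
ee_rot: [3.141, -0.001, 0.001]
force: [-6.8, 5.4, 24.9]
width: 0.0004
gripper_force: 12.2
```

Contact comes at a reported z of -0.0275, so the real fingertips sit 27.5 mm above the reported TCP. That means my first grasp closed over the block. I'll regrasp with that correction.

Emit:
arm_command(
  commands=[
    {"tx": 0,"ty": 0,"tz": -0.1,"twist": 0},
    {"tx": 0,"ty": 0,"tz": -0.25,"twist": 0},
    {"tx": 0,"ty": 0,"tz": -0.4,"twist": 0},
    {"tx": 0,"ty": -0.15,"tz": -0.52,"twist": 0},
    {"tx": 0,"ty": -0.3,"tz": -0.52,"twist": 0},
    {"tx": 0,"ty": -0.45,"tz": -0.52,"twist": 0},
    {"tx": 0,"ty": -0.6,"tz": -0.52,"twist": 0},
    {"tx": 0,"ty": -0.6,"tz": -0.52,"twist": 0},
  ],
  claw=0.72,
)

```text
t: 19.15
eef_pos: [0.53, -0.1298, 0.1003]
ee_rot: [-3.141, -0.002, 0.004]
force: [-1.1, -0.4, -0.2]
width: 0.0481
gripper_force: 0.0
```

Emit:
arm_command(
  commands=[
    {"tx": -0.003,"ty": -0.16,"tz": 0,"twist": -0.02},
    {"tx": -0.003,"ty": -0.32,"tz": 0,"twist": -0.02},
    {"tx": -0.003,"ty": -0.48,"tz": 0,"twist": -0.02},
    {"tx": -0.003,"ty": -0.632,"tz": 0,"twist": -0.02},
    {"tx": -0.003,"ty": -0.632,"tz": 0,"twist": -0.02},
    {"tx": -0.003,"ty": -0.632,"tz": 0,"twist": -0.02},
    {"tx": -0.003,"ty": -0.632,"tz": 0,"twist": -0.02},
    {"tx": -0.003,"ty": -0.632,"tz": 0,"twist": -0.02},
  ],
)

```text
t: 19.82
eef_pos: [0.5288, 0.0227, 0.0995]
ee_rot: [3.141, 0.0, 0.062]
force: [0.3, -0.2, -0.2]
width: 0.0631
gripper_force: 0.0
```

Emit:
arm_command(
  commands=[
    {"tx": 0,"ty": 0,"tz": 0.1,"twist": 0},
    {"tx": 0,"ty": 0,"tz": 0.2,"twist": 0},
    {"tx": 0,"ty": 0,"tz": 0.3,"twist": 0},
    {"tx": 0,"ty": 0,"tz": 0.36,"twist": 0},
    {"tx": 0,"ty": 0,"tz": 0.4,"twist": 0},
    {"tx": 0,"ty": 0,"tz": 0.44,"twist": 0},
    {"tx": 0,"ty": 0,"tz": 0.445,"twist": 0},
    {"tx": 0,"ty": 0,"tz": 0.445,"twist": 0},
  ],
)

```text
t: 20.48
eef_pos: [0.529, 0.0229, -0.0118]
ee_rot: [3.141, 0.0, 0.062]
force: [-0.8, -1.4, -0.6]
width: 0.0629
gripper_force: 0.0
```

Emit:
arm_command(
  commands=[
    {"tx": 0,"ty": 0,"tz": 0,"twist": 0},
    {"tx": 0,"ty": 0,"tz": 0,"twist": 0},
    {"tx": 0,"ty": 0,"tz": 0,"twist": 0},
    {"tx": 0,"ty": 0,"tz": 0,"twist": 0},
    {"tx": 0,"ty": 0,"tz": 0,"twist": 0},
    {"tx": 0,"ty": 0,"tz": 0,"twist": 0},
    {"tx": 0,"ty": 0,"tz": 0,"twist": 0},
    {"tx": 0,"ty": 0,"tz": 0,"twist": 0},
  ],
  claw=0,
  grip_force=25,
)

```text
t: 21.15
eef_pos: [0.5293, 0.0236, -0.0111]
ee_rot: [-3.141, -0.001, 0.063]
force: [-1.6, -0.5, 5.4]
width: 0.0378
gripper_force: 25.0
```

The block is held at a width of 38 mm. I'll carry it to the tray.

Emit:
arm_command(
  commands=[
    {"tx": 0,"ty": 0,"tz": -0.1,"twist": 0},
    {"tx": 0,"ty": 0,"tz": -0.2,"twist": 0},
    {"tx": 0,"ty": 0,"tz": -0.3,"twist": 0.02},
    {"tx": 0,"ty": 0,"tz": -0.4,"twist": 0.02},
    {"tx": 0,"ty": 0,"tz": -0.4,"twist": 0.02},
    {"tx": 0,"ty": 0,"tz": -0.4,"twist": 0.02},
    {"tx": 0,"ty": 0,"tz": -0.4,"twist": 0.02},
    {"tx": 0,"ty": 0,"tz": -0.4,"twist": 0.02},
  ],
)

```text
t: 21.82
eef_pos: [0.5281, 0.0232, 0.0872]
ee_rot: [3.141, 0.002, 0.0]
force: [0.2, 0.9, -0.1]
width: 0.0379
gripper_force: 25.0
```

Emit:
arm_command(
  commands=[
    {"tx": 0.01,"ty": 0.12,"tz": 0,"twist": 0},
    {"tx": 0.03,"ty": 0.24,"tz": 0,"twist": 0},
    {"tx": 0.05,"ty": 0.38,"tz": 0,"twist": 0},
    {"tx": 0.07,"ty": 0.52,"tz": 0,"twist": 0},
    {"tx": 0.09,"ty": 0.66,"tz": 0,"twist": 0},
    {"tx": 0.09,"ty": 0.8,"tz": 0,"twist": 0},
    {"tx": 0.09,"ty": 0.856,"tz": 0,"twist": 0},
    {"tx": 0.09,"ty": 0.856,"tz": 0,"twist": 0},
  ],
)

```text
t: 22.48
eef_pos: [0.5503, -0.1935, 0.0864]
ee_rot: [3.141, 0.003, -0.003]
force: [0.1, 0.9, -0.8]
width: 0.0379
gripper_force: 25.0
```

Emit:
arm_command(
  commands=[
    {"tx": 0.01,"ty": 0.12,"tz": 0,"twist": 0},
    {"tx": 0.03,"ty": 0.24,"tz": 0,"twist": 0},
    {"tx": 0.05,"ty": 0.38,"tz": 0,"twist": 0},
    {"tx": 0.07,"ty": 0.52,"tz": 0,"twist": 0},
    {"tx": 0.09,"ty": 0.66,"tz": 0,"twist": 0},
    {"tx": 0.09,"ty": 0.8,"tz": 0,"twist": 0},
    {"tx": 0.09,"ty": 0.856,"tz": 0,"twist": 0},
    {"tx": 0.09,"ty": 0.856,"tz": 0,"twist": 0},
  ],
)

```text
t: 23.15
eef_pos: [0.5729, -0.4069, 0.086]
ee_rot: [-3.141, 0.003, -0.003]
force: [0.9, 0.5, -0.9]
width: 0.0379
gripper_force: 25.0
```

Emit:
arm_command(
  commands=[
    {"tx": 0,"ty": 0,"tz": 0.1,"twist": 0},
    {"tx": 0,"ty": 0,"tz": 0.2,"twist": 0},
    {"tx": 0,"ty": 0,"tz": 0.3,"twist": 0},
    {"tx": 0,"ty": 0,"tz": 0.34,"twist": 0},
    {"tx": 0,"ty": 0,"tz": 0.37,"twist": 0},
    {"tx": 0,"ty": 0,"tz": 0.39,"twist": 0},
    {"tx": 0,"ty": 0,"tz": 0.41,"twist": 0},
    {"tx": 0,"ty": 0,"tz": 0.41,"twist": 0},
  ],
)

```text
t: 23.82
eef_pos: [0.5743, -0.4043, -0.0142]
ee_rot: [3.142, -0.0, 0.0]
force: [-0.3, -0.9, -0.6]
width: 0.038
gripper_force: 25.0
```

Emit:
arm_command(
  commands=[
    {"tx": 0,"ty": 0,"tz": 0,"twist": 0},
    {"tx": 0,"ty": 0,"tz": 0,"twist": 0},
    {"tx": 0,"ty": 0,"tz": 0,"twist": 0},
    {"tx": 0,"ty": 0,"tz": 0,"twist": 0},
    {"tx": 0,"ty": 0,"tz": -0.1,"twist": 0},
    {"tx": 0,"ty": 0,"tz": -0.25,"twist": 0},
    {"tx": 0,"ty": 0,"tz": -0.4,"twist": 0},
    {"tx": 0,"ty": 0,"tz": -0.5,"twist": 0},
  ],
  claw=0.65,
)

```text
t: 24.48
eef_pos: [0.5751, -0.4054, 0.1152]
ee_rot: [3.139, -0.003, 0.001]
force: [0.4, -0.8, 0.8]
width: 0.0566
gripper_force: 0.0
```

```bash
python3 - <<'E'
from h import *
s=get_state();print(s["eef_pos"],s["force"])
for c in("top","scene"):
  im=grab_frame(c)[:,:,::-1]
  for r in boxes_of("block",c)[:5]:print(c,"block",r["rect"],round(r["score"],2))
  for n in("hole_near","hole_far","pin_near","pin_far"):
    print(c,n,[(np.round(ray(x["uv"],c,.018 if n[0]=="h" else .02)[:2],4),np.round(x["uv"],1),round(x["score"],2)) for x in spot_point(n,c)[:2]])
  for r in regions_of("plate",c)[:1]:
    m=r["region"].astype(np.uint8);k=max(cv2.findContours(m,0,2)[0],key=cv2.contourArea).reshape(-1,2)
    print(c,"plate",r["score"],cv2.minAreaRect(np.array([ray(u,c,.018)[:2] for u in k],np.float32)))
a=cv2.resize(grab_frame("top")[140:265,330:445,::-1],None,fx=3.4,fy=3.8,interpolation=2);b=cv2.resize(grab_frame("scene")[185:325,205:370,::-1],None,fx=2.4,fy=475/140,interpolation=2)
cv2.imwrite("pics/pl10.png",np.hstack([a,b]))
E
```

```text
[ 0.5751 -0.4054  0.1152] [ 0.4015 -0.8344  0.8498]
top block [295.5, 229.2, 307.5, 239.0] 0.63
top block [294.2, 258.3, 307.8, 284.5] 0.58
top block [257.2, 216.0, 279.9, 316.9] 0.5
top hole_near [(array([ 0.4528, -0.0654]), array([375.1, 234.3]), 0.89), (array([0.6331, 0.4978]), array([184.9, 174.6]), 0.47)]
top hole_far [(array([ 0.6744, -0.0815]), array([378.9, 159.8]), 0.72)]
top pin_near [(array([0.4387, 0.0193]), array([345.6, 239.2]), 0.6)]
top pin_far [(array([0.6765, 0.0179]), array([345.4, 159.2]), 0.86), (array([ 0.5729, -0.1035]), array([387.4, 193.1]), 0.27)]
top plate 0.45 ((0.7104694247245789, 0.1868433952331543), (0.10048478096723557, 0.09050580859184265), 0.590909481048584)
scene block [204.8, 338.4, 229.0, 361.6] 0.84
scene hole_near [(array([ 0.4523, -0.0645]), array([262.4, 223.8]), 0.72)]
scene hole_far [(array([ 0.6789, -0.082 ]), array([326.6, 269.1]), 0.74)]
scene pin_near [(array([0.4383, 0.0192]), array([276.2, 200.7]), 0.92)]
scene pin_far [(array([0.6756, 0.0148]), array([345. , 241.5]), 0.74), (array([0.3644, 0.249 ]), array([300.8, 140.6]), 0.74)]
scene plate 0.81 ((0.5670117139816284, -0.1063804179430008), (0.11521931737661362, 0.2811359167098999), 86.83800506591797)
```

View pics/pl10.png

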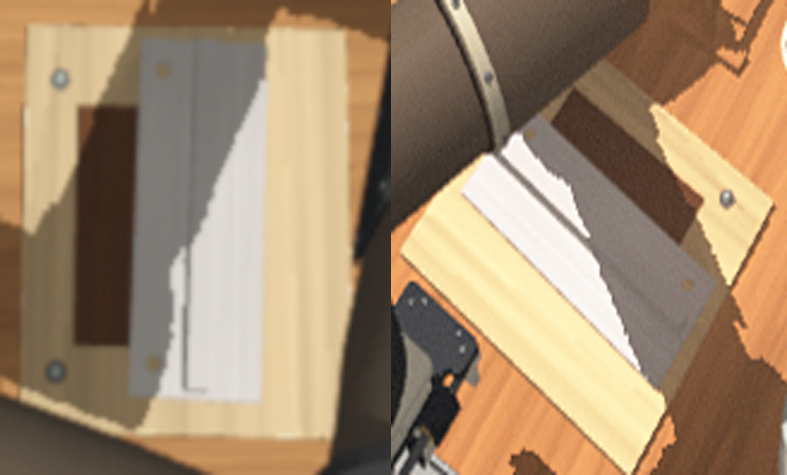

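The picture shows the bed clear, with holes at top (378,158) and (375,235) and pins at (347.6,160.5) and (346,237.5). The block is in the tray at scene (217,350). Next I grip the plate's rib.

Emit:
arm_command(
  commands=[
    {"tx": 0,"ty": -0.12,"tz": 0,"twist": 0},
    {"tx": 0,"ty": -0.24,"tz": 0,"twist": 0},
    {"tx": 0,"ty": -0.36,"tz": 0,"twist": 0},
    {"tx": 0,"ty": -0.48,"tz": 0,"twist": 0},
    {"tx": 0,"ty": -0.6,"tz": 0,"twist": 0},
    {"tx": 0,"ty": -0.6,"tz": 0,"twist": 0},
    {"tx": 0,"ty": -0.6,"tz": 0,"twist": 0},
    {"tx": 0,"ty": -0.6,"tz": 0,"twist": 0},
  ],
)

```text
t: 25.95
eef_pos: [0.5743, -0.2545, 0.1111]
ee_rot: [3.141, -0.001, 0.001]
force: [-0.0, -1.3, 0.5]
width: 0.0571
gripper_force: 0.0
```

Emit:
arm_command(
  commands=[
    {"tx": -0.02,"ty": -0.12,"tz": 0,"twist": 0},
    {"tx": -0.045,"ty": -0.24,"tz": 0,"twist": 0},
    {"tx": -0.045,"ty": -0.36,"tz": 0,"twist": 0},
    {"tx": -0.045,"ty": -0.48,"tz": 0,"twist": 0.016},
    {"tx": -0.045,"ty": -0.588,"tz": 0.05,"twist": 0.016},
    {"tx": -0.045,"ty": -0.588,"tz": 0.14,"twist": 0.016},
    {"tx": -0.045,"ty": -0.588,"tz": 0.14,"twist": 0.016},
    {"tx": -0.045,"ty": -0.588,"tz": 0.14,"twist": 0.016},
  ],
)

```text
t: 26.62
eef_pos: [0.562, -0.1084, 0.0751]
ee_rot: [3.141, 0.003, -0.051]
force: [0.4, 0.0, 1.1]
width: 0.057
gripper_force: 0.0
```

Emit:
arm_command(
  commands=[
    {"tx": 0,"ty": 0,"tz": 0.08,"twist": 0},
    {"tx": 0,"ty": 0,"tz": 0.16,"twist": 0},
    {"tx": 0,"ty": 0,"tz": 0.24,"twist": 0},
    {"tx": 0,"ty": 0,"tz": 0.28,"twist": 0},
    {"tx": 0,"ty": 0,"tz": 0.31,"twist": 0},
    {"tx": 0,"ty": 0,"tz": 0.345,"twist": 0},
    {"tx": 0,"ty": 0,"tz": 0.345,"twist": 0},
    {"tx": 0,"ty": 0,"tz": 0.345,"twist": 0},
  ],
)

```text
t: 27.28
eef_pos: [0.5638, -0.1079, -0.0096]
ee_rot: [-3.142, -0.002, -0.05]
force: [-0.7, -0.4, 0.6]
width: 0.0567
gripper_force: 0.0
```

```bash
python3 - <<'E'
from h import *
s=get_state();print(s["eef_pos"],s["ee_rot"],s["force"]);go(.563,-.1085,-.0065,-.05)
E
```

```text
[ 0.5638 -0.1079 -0.0096] [-3.1416 -0.0017 -0.0503] [-0.7189 -0.3729  0.6257]
tx ty tz twist [-0.0029  0.0025 -0.0122 -0.0001]
```

Emit:
arm_command(
  commands=[
    {"tx": 0,"ty": 0,"tz": -0.01,"twist": 0},
    {"tx": 0,"ty": 0,"tz": -0.01,"twist": 0},
    {"tx": 0,"ty": 0,"tz": -0.01,"twist": 0},
    {"tx": 0,"ty": 0,"tz": -0.01,"twist": 0},
    {"tx": 0,"ty": 0,"tz": -0.01,"twist": 0},
    {"tx": 0,"ty": 0,"tz": -0.01,"twist": 0},
    {"tx": 0,"ty": 0,"tz": -0.01,"twist": 0},
    {"tx": 0,"ty": 0,"tz": -0.01,"twist": 0},
  ],
  claw=0,
  grip_force=50,
)

```text
t: 27.95
eef_pos: [0.5629, -0.1073, -0.008]
ee_rot: [-3.141, -0.0, -0.05]
force: [-1.3, 2.6, 0.2]
width: 0.0174
gripper_force: 50.0
```

Emit:
arm_command(
  commands=[
    {"tx": 0,"ty": 0,"tz": 0,"twist": 0},
    {"tx": 0,"ty": 0,"tz": 0,"twist": 0},
    {"tx": 0,"ty": 0,"tz": -0.01,"twist": 0},
    {"tx": 0,"ty": 0,"tz": -0.025,"twist": 0},
    {"tx": 0,"ty": 0,"tz": -0.04,"twist": 0},
    {"tx": 0,"ty": 0,"tz": -0.05,"twist": 0},
    {"tx": 0,"ty": 0,"tz": -0.056,"twist": 0},
    {"tx": 0,"ty": 0,"tz": -0.056,"twist": 0},
  ],
)

```text
t: 28.62
eef_pos: [0.5629, -0.1076, 0.0065]
ee_rot: [-3.142, -0.001, -0.05]
force: [-0.2, -0.6, -6.8]
width: 0.0176
gripper_force: 50.0
```

```bash
python3 - <<'E'
from h import *
s=get_state();print(s["eef_pos"],s["ee_rot"],s["force"],s["width"])
for c in("top","scene"):
  im=grab_frame(c)[:,:,::-1];cv2.imwrite(f"pics/{c}11.png",im)
  for n in("hole_near","hole_far"):
    print(c,n,[(np.round(ray(x["uv"],c,.032)[:2],4),np.round(x["uv"],1),round(x["score"],2)) for x in spot_point(n,c)[:2]])
E
```

```text
[ 0.5629 -0.1076  0.0065] [-3.1415 -0.0005 -0.0502] [-0.2028 -0.6278 -6.7764] 0.0175783631165719
top hole_near [(array([ 0.4493, -0.0677]), array([376.4, 235. ]), 0.73), (array([ 0.6941, -0.3332]), array([465.6, 151.3]), 0.69)]
top hole_far []
scene hole_near [(array([ 0.445 , -0.0669]), array([259.3, 220.5]), 0.79)]
scene hole_far [(array([ 0.6877, -0.0762]), array([330.7, 266.7]), 0.67)]
```

The plate is gripped and lifted 14 mm (6.8 N on the wrist). I'll slide it across to the seat.

```bash
python3 - <<'E'
from h import *
go(.5597,-.0205,.0065,-.0245)
E
```

```text
tx ty tz twist [-0.0291 -0.3472 -0.0024 -0.0082]
```

Emit:
arm_command(
  commands=[
    {"tx": 0,"ty": -0.05,"tz": 0,"twist": 0},
    {"tx": -0.01,"ty": -0.1,"tz": 0,"twist": -0.008},
    {"tx": -0.02,"ty": -0.15,"tz": 0,"twist": -0.008},
    {"tx": -0.029,"ty": -0.2,"tz": 0,"twist": -0.008},
    {"tx": -0.029,"ty": -0.25,"tz": 0,"twist": -0.008},
    {"tx": -0.029,"ty": -0.3,"tz": 0,"twist": -0.008},
    {"tx": -0.029,"ty": -0.347,"tz": 0,"twist": -0.008},
    {"tx": -0.029,"ty": -0.347,"tz": 0,"twist": -0.008},
  ],
)

```text
t: 29.58
eef_pos: [0.5607, -0.0179, 0.0063]
ee_rot: [-3.141, -0.001, -0.023]
force: [1.1, 0.2, -6.7]
width: 0.0177
gripper_force: 50.0
```

```bash
python3 - <<'E'
from h import *
s=get_state();print(s["eef_pos"],s["ee_rot"],s["force"],s["width"])
for c in("top","scene"):
  im=grab_frame(c)[:,:,::-1];cv2.imwrite(f"pics/{c}12.png",im)
  for n in("hole_near","hole_far","pin_near","pin_far"):
    print(c,n,[(np.round(ray(x["uv"],c,.032)[:2],4),np.round(x["uv"],1),round(x["score"],2)) for x in spot_point(n,c)[:2]])
for n,p in(("near",(.4461,.0173,.02)),("far",(.675,.0117,.02))): print(n,proj(p,"top"),proj(p,"scene"))
E
```

```text
[ 0.5607 -0.0179  0.0063] [-3.1412 -0.0011 -0.0229] [ 1.1467  0.1598 -6.702 ] 0.017714036770379613
top hole_near [(array([0.4504, 0.0183]), array([346. , 234.7]), 0.82)]
top hole_far []
top pin_near [(array([0.4396, 0.0113]), array([348.5, 238.5]), 0.7), (array([ 0.6974, -0.3343]), array([465.9, 150.2]), 0.37)]
top pin_far []
scene hole_near [(array([0.452 , 0.0084]), array([277.5, 203.1]), 0.84)]
scene hole_far [(array([0.6746, 0.0159]), array([345.1, 238.8]), 0.83)]
scene pin_near [(array([0.4499, 0.0204]), array([279.4, 199.9]), 0.75)]
scene pin_far [(array([0.6798, 0.0142]), array([346.4, 240.2]), 0.79), (array([ 0.5786, -0.4042]), array([216.1, 347.9]), 0.71)]
near [346.279  236.6346] [277.9775 202.3923]
far [347.4787 159.6557] [344.2181 242.2062]
```

```bash
python3 - <<'E'
from h import *
s=get_state();print(s["eef_pos"]);go(.5597,-.0205,-.001,-.0245)
E
```

```text
[ 0.5598 -0.0209  0.006 ]
tx ty tz twist [-0.0005 -0.0017  0.0281 -0.0004]
```

Emit:
arm_command(
  commands=[
    {"tx": -0.004,"ty": 0.008,"tz": 0,"twist": 0},
    {"tx": -0.004,"ty": 0.008,"tz": 0.01,"twist": 0},
    {"tx": -0.004,"ty": 0.008,"tz": 0.02,"twist": 0},
    {"tx": -0.004,"ty": 0.008,"tz": 0.028,"twist": 0},
    {"tx": -0.004,"ty": 0.008,"tz": 0.028,"twist": 0},
    {"tx": -0.004,"ty": 0.008,"tz": 0.028,"twist": 0},
    {"tx": -0.004,"ty": 0.008,"tz": 0.028,"twist": 0},
    {"tx": -0.004,"ty": 0.008,"tz": 0.028,"twist": 0},
  ],
)

```text
t: 30.75
eef_pos: [0.5588, -0.0225, -0.0009]
ee_rot: [3.142, 0.0, -0.025]
force: [-0.9, 1.0, -7.1]
width: 0.0178
gripper_force: 50.0
```

```bash
python3 - <<'E'
from h import *
s=get_state();print(s["eef_pos"],s["ee_rot"],s["force"],s["moment"]);go(.5597,-.0205,-.001,-.0245)
E
```

```text
[ 0.5588 -0.0225 -0.0009] [ 3.1415  0.0001 -0.0249] [-0.8854  1.0294 -7.1163] [-0.0473 -0.0248 -0.0218]
tx ty tz twist [ 0.0034 -0.008   0.0003 -0.0001]
```

Emit:
arm_command(
  commands=[
    {"tx": 0.003,"ty": -0.007,"tz": 0,"twist": 0},
    {"tx": 0.003,"ty": -0.007,"tz": 0,"twist": 0},
    {"tx": 0.003,"ty": -0.007,"tz": 0.004,"twist": 0},
    {"tx": 0.003,"ty": -0.007,"tz": 0.008,"twist": 0},
    {"tx": 0.003,"ty": -0.007,"tz": 0.008,"twist": 0},
    {"tx": 0.003,"ty": -0.007,"tz": 0.008,"twist": 0},
    {"tx": 0.003,"ty": -0.007,"tz": 0.008,"twist": 0},
    {"tx": 0.003,"ty": -0.007,"tz": 0.008,"twist": 0},
  ],
)

```text
t: 31.42
eef_pos: [0.5596, -0.0208, -0.0029]
ee_rot: [3.142, -0.0, -0.025]
force: [-0.4, 0.2, -6.2]
width: 0.0173
gripper_force: 50.0
```

```bash
python3 - <<'E'
from h import *
s=get_state();print(s["eef_pos"],s["ee_rot"],s["force"],s["moment"]);go(.5597,-.0205,-.001,-.0245)
E
```

```text
[ 0.5596 -0.0208 -0.0029] [ 3.1416 -0.     -0.025 ] [-0.3561  0.1688 -6.2183] [-0.0483  0.0224 -0.0297]
tx ty tz twist [ 0.0002 -0.0013 -0.0076 -0.0002]
```

Emit:
arm_command(
  commands=[
    {"tx": 0,"ty": 0,"tz": 0.003,"twist": 0},
    {"tx": 0,"ty": 0,"tz": 0.006,"twist": 0},
    {"tx": 0,"ty": 0,"tz": 0.009,"twist": 0},
    {"tx": 0,"ty": 0,"tz": 0.012,"twist": 0},
    {"tx": 0,"ty": 0,"tz": 0.012,"twist": 0},
    {"tx": 0,"ty": 0,"tz": 0.012,"twist": 0},
    {"tx": 0,"ty": 0,"tz": 0.012,"twist": 0},
    {"tx": 0,"ty": 0,"tz": 0.012,"twist": 0},
  ],
)

```text
t: 32.08
eef_pos: [0.5595, -0.0208, -0.006]
ee_rot: [3.142, 0.0, -0.025]
force: [0.2, 0.8, -7.4]
width: 0.0175
gripper_force: 50.0
```

```bash
python3 - <<'E'
from h import *
s=get_state();print(s["eef_pos"],s["ee_rot"],s["force"],s["moment"])
E
```

```text
[ 0.5595 -0.0208 -0.006 ] [ 3.1415  0.0003 -0.025 ] [ 0.1652  0.8359 -7.4439] [0.1887 0.2511 0.1072]
```

Nearly down and still free, so I'll lower the last 2–3 mm.

Emit:
arm_command(
  commands=[
    {"tx": 0,"ty": 0,"tz": 0.002,"twist": 0},
    {"tx": 0,"ty": 0,"tz": 0.004,"twist": 0},
    {"tx": 0,"ty": 0,"tz": 0.006,"twist": 0},
    {"tx": 0,"ty": 0,"tz": 0.008,"twist": 0},
    {"tx": 0,"ty": 0,"tz": 0.009,"twist": 0},
    {"tx": 0,"ty": 0,"tz": 0.009,"twist": 0},
    {"tx": 0,"ty": 0,"tz": 0.009,"twist": 0},
    {"tx": 0,"ty": 0,"tz": 0.009,"twist": 0},
  ],
)

```text
t: 32.75
eef_pos: [0.5596, -0.0208, -0.008]
ee_rot: [3.142, -0.0, -0.025]
force: [-2.8, 1.8, -0.2]
width: 0.0178
gripper_force: 50.0
```

```bash
python3 - <<'E'
from h import *
s=get_state();print(s["eef_pos"],s["ee_rot"],s["force"],s["moment"])
E
```

```text
[ 0.5596 -0.0208 -0.008 ] [ 3.1416 -0.     -0.0249] [-2.8409  1.7822 -0.2156] [0.5209 1.1511 0.1944]
```

The plate's weight is off the wrist at exactly its original bed height. I'll test with a small nudge whether the pins hold it.

Emit:
arm_command(
  commands=[
    {"tx": 0,"ty": -0.004,"tz": 0,"twist": 0},
    {"tx": 0,"ty": -0.008,"tz": 0,"twist": 0},
    {"tx": 0,"ty": -0.012,"tz": 0,"twist": 0},
    {"tx": 0,"ty": -0.012,"tz": 0,"twist": 0},
    {"tx": 0,"ty": -0.012,"tz": 0,"twist": 0},
    {"tx": 0,"ty": -0.012,"tz": 0,"twist": 0},
    {"tx": 0,"ty": -0.012,"tz": 0,"twist": 0},
    {"tx": 0,"ty": -0.012,"tz": 0,"twist": 0},
  ],
)

```text
t: 33.42
eef_pos: [0.5596, -0.0188, -0.008]
ee_rot: [3.14, 0.0, -0.025]
force: [-1.1, -6.8, -0.4]
width: 0.0176
gripper_force: 50.0
```

Emit:
arm_command(
  commands=[
    {"tx": 0,"ty": 0.008,"tz": 0,"twist": 0},
    {"tx": 0,"ty": 0.012,"tz": 0,"twist": 0},
    {"tx": 0,"ty": 0.012,"tz": 0,"twist": 0},
    {"tx": 0,"ty": 0.012,"tz": 0,"twist": 0},
    {"tx": 0,"ty": 0.012,"tz": 0,"twist": 0},
    {"tx": 0,"ty": 0.012,"tz": 0,"twist": 0},
    {"tx": 0,"ty": 0.012,"tz": 0,"twist": 0},
    {"tx": 0,"ty": 0.012,"tz": 0,"twist": 0},
  ],
)

```text
t: 34.08
eef_pos: [0.56, -0.0201, -0.008]
ee_rot: [-3.141, -0.001, -0.025]
force: [-3.6, 4.3, 1.7]
width: 0.0173
gripper_force: 50.0
```

Emit:
arm_command(
  commands=[
    {"tx": 0,"ty": 0,"tz": 0,"twist": 0},
    {"tx": 0,"ty": 0,"tz": 0,"twist": 0},
    {"tx": 0,"ty": 0,"tz": 0,"twist": 0},
    {"tx": 0,"ty": 0,"tz": 0,"twist": 0},
    {"tx": 0,"ty": 0,"tz": 0,"twist": 0},
    {"tx": 0,"ty": 0,"tz": 0,"twist": 0},
    {"tx": 0,"ty": 0,"tz": 0,"twist": 0},
    {"tx": 0,"ty": 0,"tz": 0,"twist": 0},
  ],
  claw=0.65,
)

```text
t: 34.75
eef_pos: [0.5597, -0.0208, -0.0082]
ee_rot: [-3.142, -0.0, -0.025]
force: [0.1, -1.2, 0.5]
width: 0.057
gripper_force: 0.0
```

The nudge met about 7 N, which fits pins in the holes, and I've released the plate. I'll raise the arm, move aside and look at the plate and the rack.

Emit:
arm_command(
  commands=[
    {"tx": 0,"ty": 0,"tz": -0.06,"twist": 0},
    {"tx": 0,"ty": 0,"tz": -0.2,"twist": -0.008},
    {"tx": 0,"ty": 0,"tz": -0.35,"twist": -0.008},
    {"tx": 0,"ty": 0,"tz": -0.5,"twist": -0.008},
    {"tx": 0,"ty": 0.15,"tz": -0.6,"twist": -0.008},
    {"tx": 0,"ty": 0.3,"tz": -0.7,"twist": -0.008},
    {"tx": 0,"ty": 0.45,"tz": -0.76,"twist": -0.008},
    {"tx": 0,"ty": 0.6,"tz": -0.76,"twist": -0.008},
  ],
)

```text
t: 35.42
eef_pos: [0.5577, -0.1711, 0.1862]
ee_rot: [3.141, -0.007, 0.002]
force: [1.9, -0.3, 0.1]
width: 0.0566
gripper_force: 0.0
```

Emit:
arm_command(
  commands=[
    {"tx": 0,"ty": 0.15,"tz": 0,"twist": 0},
    {"tx": 0,"ty": 0.3,"tz": 0,"twist": 0},
    {"tx": 0,"ty": 0.45,"tz": 0,"twist": 0},
    {"tx": 0,"ty": 0.6,"tz": 0,"twist": 0},
    {"tx": 0,"ty": 0.75,"tz": 0,"twist": 0},
    {"tx": 0,"ty": 0.9,"tz": 0,"twist": 0},
    {"tx": 0,"ty": 0.9,"tz": 0,"twist": 0},
    {"tx": 0,"ty": 0.9,"tz": 0,"twist": 0},
  ],
)

```text
t: 36.08
eef_pos: [0.555, -0.3968, 0.1806]
ee_rot: [-3.141, 0.001, -0.003]
force: [-0.0, 0.2, -0.4]
width: 0.0571
gripper_force: 0.0
```

```bash
python3 - <<'E'
from h import *
s=get_state();print(s["eef_pos"],s["ee_rot"],s["force"])
t=grab_frame("top")[:,:,::-1];
for n in("weight1","rack"):
  for r in boxes_of(n,"top")[:4]:print("top",n,np.round(r["rect"],1),round(r["score"],2))
for n in("hole_near","hole_far","plate"):
  print("top",n,[(np.round(ray(x["uv"],"top",.018)[:2],4),np.round(x["uv"],1),round(x["score"],2)) for x in spot_point(n,"top")[:2]])
sc=grab_frame("scene")[:,:,::-1]
for n in("weight1","rack"):
  for r in boxes_of(n,"scene")[:4]:print("scene",n,np.round(r["rect"],1),round(r["score"],2))
for n in("hole_near","hole_far","plate"):
  print("scene",n,[(np.round(ray(x["uv"],"scene",.018)[:2],4),np.round(x["uv"],1),round(x["score"],2)) for x in spot_point(n,"scene")[:2]])
a=cv2.resize(t[170:230,190:320],(800,280),interpolation=2)
b=cv2.resize(sc[85:215,310:410],(400,320),interpolation=2);c=cv2.resize(t[145:260,325:440],(400,320),interpolation=2)
cv2.imwrite("pics/rack13.png",np.vstack([a,np.hstack([b,c])]))
E
```

```text
[ 0.555  -0.3968  0.1806] [-3.141   0.0013 -0.0033] [-0.0457  0.2324 -0.4166]
top weight1 [259.  202.  276.3 212.6] 0.78
top weight1 [200.9 203.5 221.8 221.9] 0.5
top rack [196.2 178.2 309.8 216.5] 0.62
top rack [255.  218.3 280.7 318.6] 0.51
top hole_near [(array([0.4507, 0.0212]), array([344.9, 235.1]), 0.78)]
top hole_far [(array([0.677 , 0.0119]), array([347.4, 159.2]), 0.55)]
top plate [(array([ 0.5556, -0.0161]), array([357.4, 199.2]), 0.9), (array([0.6386, 0.4975]), array([185.1, 172.8]), 0.2)]
scene weight1 [333.3 132.8 353.3 160.8] 0.7
scene weight1 [355.6  94.9 371.2 127.2] 0.51
scene rack [323.6 104.2 394.7 209. ] 0.67
scene hole_near []
scene hole_far [(array([0.679 , 0.0064]), array([344.4, 244.7]), 0.56)]
scene plate [(array([ 0.5652, -0.0275]), array([303. , 233.6]), 0.76)]
```

View pics/rack13.png

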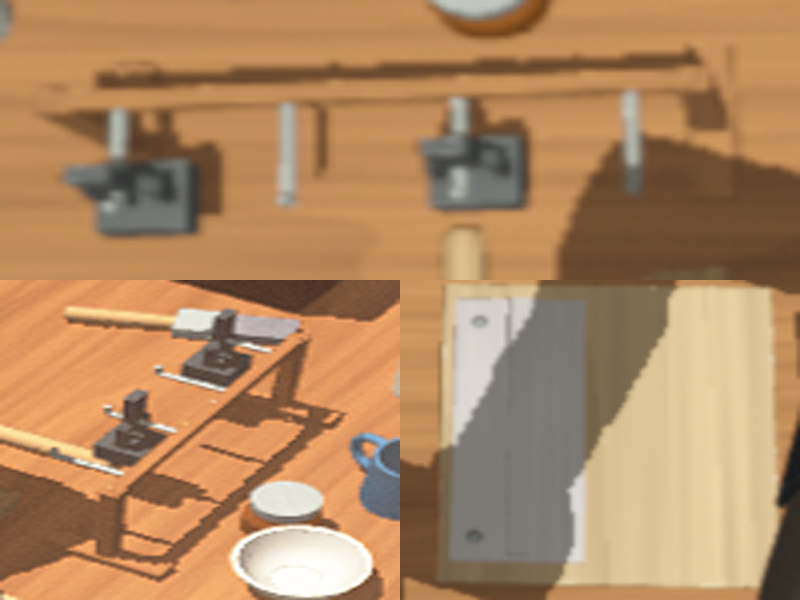

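The picture shows the plate seated flat, with a pin showing in each hole (top about (347,160) and (345,238)). Two weights hang on hooks 1 and 3 from the left, and the free hook tips are at top (236.6,212.9) and (292.9,210.3).

```bash
python3 - <<'E'
from h import *
t2=ray([236.6,212.9],"top",.137);t4=ray([292.9,210.3],"top",.137);print("tips",t2,t4)
d=(t2-t4)[:2];print("len",np.hypot(*d));yaw=np.arctan2(-d[0],d[1]);print("yaw",yaw)
R=np.array([[np.cos(yaw),-np.sin(yaw)],[np.sin(yaw),np.cos(yaw)]])
o=((t2+t4)[:2]/2)-R@[-.018,-.0375];print("rack o",o)
# scene check of tips: (158,369),(113,451)?
for u in([310+158/4,85+(369-280)/2.4615],[310+57/4,85+(452-280)/2.4615],[310+108/4,85+(408-280)/2.4615]):print("scene tip",u,ray(u,"scene",.137)[:2])
for n,yy,u in(("A",-.0375,[344,130.9]),("B",.1125,[366.5,98.4])):
  p=o+R@[0,yy];print(n,"pred",p,"scene tabtop",ray(u,"scene",.168)[:2],"proj pred",proj([*p,.168],"scene"),proj([*p,.168],"top"),"base",proj([*p,.091],"top"))
# foot centre in top (z .091): A crop (477,172) B (147,198)
for n,u in(("A",(477,172)),("B",(147,198))):
  v=[190+u[0]/6.154,170+u[1]/4.667];print("foot",n,v,ray(v,"top",.091)[:2])
E
```

```text
tips [0.4973 0.3081 0.137 ] [0.5036 0.1594 0.137 ]
len 0.14882456270142655
yaw 0.04270488658122799
rack o [0.5168 0.2719]
scene tip [349.5, 121.1568149502336] [0.5029 0.307 ]
scene tip [324.25, 154.87609181393458] [0.5123 0.1578]
scene tip [337.0, 137.00081251269552] [0.5059 0.2339]
A pred [0.5184 0.2345] scene tabtop [0.5243 0.2398] proj pred [341.2192 131.2083] [262.5457 202.7315] base [267.4676 207.8506]
B pred [0.512  0.3843] scene tabtop [0.5105 0.3875] proj pred [366.386   99.2231] [204.5628 205.4379] base [213.2827 210.3638]
foot A [267.5105622359441, 206.85451039211486] [0.5212 0.2344]
foot B [213.8869028274293, 212.42554103278337] [0.5063 0.3824]
```

The rack sits at about (0.518, 0.272) with yaw 0.045. Weight A is near (0.521, 0.2355) and weight B near (0.510, 0.384). I'll fetch A first.

Emit:
arm_command(
  commands=[
    {"tx": -0.02,"ty": -0.12,"tz": -0.04,"twist": 0},
    {"tx": -0.04,"ty": -0.26,"tz": -0.04,"twist": 0},
    {"tx": -0.045,"ty": -0.42,"tz": -0.04,"twist": 0},
    {"tx": -0.045,"ty": -0.58,"tz": -0.04,"twist": 0},
    {"tx": -0.045,"ty": -0.73,"tz": -0.04,"twist": 0},
    {"tx": -0.045,"ty": -0.84,"tz": -0.04,"twist": 0},
    {"tx": -0.045,"ty": -0.84,"tz": -0.04,"twist": 0},
    {"tx": -0.045,"ty": -0.84,"tz": -0.04,"twist": 0},
  ],
)

```text
t: 37.35
eef_pos: [0.5449, -0.1834, 0.1924]
ee_rot: [3.142, -0.001, 0.003]
force: [0.3, -0.9, -0.4]
width: 0.0567
gripper_force: 0.0
```

Emit:
arm_command(
  commands=[
    {"tx": -0.02,"ty": -0.12,"tz": 0,"twist": 0},
    {"tx": -0.04,"ty": -0.26,"tz": 0,"twist": 0},
    {"tx": -0.045,"ty": -0.42,"tz": 0,"twist": 0},
    {"tx": -0.045,"ty": -0.58,"tz": 0,"twist": 0},
    {"tx": -0.045,"ty": -0.73,"tz": 0,"twist": 0},
    {"tx": -0.045,"ty": -0.84,"tz": 0,"twist": 0},
    {"tx": -0.045,"ty": -0.84,"tz": 0,"twist": 0},
    {"tx": -0.045,"ty": -0.84,"tz": 0,"twist": 0},
  ],
)

```text
t: 38.02
eef_pos: [0.5336, 0.0258, 0.1917]
ee_rot: [3.141, 0.0, 0.002]
force: [0.4, -1.2, -0.3]
width: 0.0571
gripper_force: 0.0
```

Emit:
arm_command(
  commands=[
    {"tx": -0.02,"ty": -0.12,"tz": 0,"twist": 0},
    {"tx": -0.04,"ty": -0.26,"tz": 0,"twist": 0},
    {"tx": -0.045,"ty": -0.42,"tz": 0,"twist": -0.014},
    {"tx": -0.045,"ty": -0.58,"tz": 0,"twist": -0.014},
    {"tx": -0.045,"ty": -0.73,"tz": 0,"twist": -0.014},
    {"tx": -0.045,"ty": -0.84,"tz": 0,"twist": -0.014},
    {"tx": -0.045,"ty": -0.84,"tz": 0,"twist": -0.014},
    {"tx": -0.045,"ty": -0.84,"tz": 0,"twist": -0.014},
  ],
)

```text
t: 38.68
eef_pos: [0.5225, 0.2351, 0.1912]
ee_rot: [3.141, 0.001, 0.045]
force: [-0.1, -0.0, 0.2]
width: 0.0572
gripper_force: 0.0
```

```bash
python3 - <<'E'
from h import *
s=get_state();print(s["eef_pos"],s["ee_rot"],s["force"]);go(.521,.2355,.1125,.044)
E
```

```text
[0.5225 0.2351 0.1912] [3.1408 0.0008 0.0445] [-0.0928 -0.011   0.185 ]
tx ty tz twist [-0.006  -0.002   0.3147  0.0002]
```

Emit:
arm_command(
  commands=[
    {"tx": -0.005,"ty": -0.002,"tz": 0.05,"twist": 0},
    {"tx": -0.005,"ty": -0.002,"tz": 0.1,"twist": 0},
    {"tx": -0.005,"ty": -0.002,"tz": 0.16,"twist": 0},
    {"tx": -0.005,"ty": -0.002,"tz": 0.21,"twist": 0},
    {"tx": -0.005,"ty": -0.002,"tz": 0.26,"twist": 0},
    {"tx": -0.005,"ty": -0.002,"tz": 0.29,"twist": 0},
    {"tx": -0.005,"ty": -0.002,"tz": 0.312,"twist": 0},
    {"tx": -0.005,"ty": -0.002,"tz": 0.312,"twist": 0},
  ],
)

```text
t: 39.35
eef_pos: [0.5207, 0.2341, 0.1128]
ee_rot: [3.141, 0.001, 0.043]
force: [0.0, -0.9, 0.2]
width: 0.0568
gripper_force: 0.0
```

Emit:
arm_command(
  commands=[
    {"tx": 0,"ty": 0,"tz": 0,"twist": 0},
    {"tx": 0,"ty": 0,"tz": 0,"twist": 0},
    {"tx": 0,"ty": 0,"tz": 0,"twist": 0},
    {"tx": 0,"ty": 0,"tz": 0,"twist": 0},
    {"tx": 0,"ty": 0,"tz": 0,"twist": 0},
    {"tx": 0,"ty": 0,"tz": 0,"twist": 0},
    {"tx": 0,"ty": 0,"tz": 0,"twist": 0},
    {"tx": 0,"ty": 0,"tz": 0,"twist": 0},
  ],
  claw=0,
  grip_force=45,
)

```text
t: 40.02
eef_pos: [0.5211, 0.2364, 0.1142]
ee_rot: [-3.14, -0.001, 0.044]
force: [-1.6, 2.7, 2.5]
width: 0.0198
gripper_force: 44.8
```

The tab is gripped at a width of 19.8 mm. I'll lift it 22 mm.

Emit:
arm_command(
  commands=[
    {"tx": 0,"ty": 0,"tz": -0.015,"twist": 0},
    {"tx": 0,"ty": 0,"tz": -0.03,"twist": 0},
    {"tx": 0,"ty": 0,"tz": -0.045,"twist": 0},
    {"tx": 0,"ty": 0,"tz": -0.06,"twist": 0},
    {"tx": 0,"ty": 0,"tz": -0.075,"twist": 0},
    {"tx": 0,"ty": 0,"tz": -0.088,"twist": 0},
    {"tx": 0,"ty": 0,"tz": -0.088,"twist": 0},
    {"tx": 0,"ty": 0,"tz": -0.088,"twist": 0},
  ],
)

```text
t: 40.68
eef_pos: [0.5209, 0.2356, 0.136]
ee_rot: [-3.141, -0.0, 0.044]
force: [-0.4, 0.2, -4.0]
width: 0.0199
gripper_force: 44.8
```

Emit:
arm_command(
  commands=[
    {"tx": -0.03,"ty": 0,"tz": 0,"twist": 0},
    {"tx": -0.07,"ty": 0,"tz": 0,"twist": 0},
    {"tx": -0.11,"ty": 0,"tz": 0,"twist": 0},
    {"tx": -0.15,"ty": 0,"tz": 0,"twist": 0},
    {"tx": -0.19,"ty": 0,"tz": 0,"twist": 0},
    {"tx": -0.22,"ty": 0,"tz": 0,"twist": 0},
    {"tx": -0.24,"ty": 0,"tz": 0,"twist": 0},
    {"tx": -0.24,"ty": 0,"tz": 0,"twist": 0},
  ],
)

```text
t: 41.35
eef_pos: [0.4598, 0.233, 0.1361]
ee_rot: [-3.141, -0.0, 0.045]
force: [-0.7, 0.5, -3.1]
width: 0.0195
gripper_force: 44.8
```

```bash
python3 - <<'E'
from h import *
s=get_state();print(s["eef_pos"],s["ee_rot"],s["force"],s["width"])
# rib points, plate yaw -.0245 origin (.5597,-.0206)
yw=-.0245
for x in(-.05,.05):
  p=np.array([.5597,-.0206])+x*np.array([np.cos(yw),np.sin(yw)]);print(x,p);go(*p,.136,yw)
E
```

```text
[0.4598 0.233  0.1361] [-3.1411 -0.0003  0.045 ] [-0.6879  0.4769 -3.0871] 0.019538290365060284
-0.05 [ 0.5097 -0.0194]
tx ty tz twist [0.154  1.0173 0.0005 0.0221]
0.05 [ 0.6097 -0.0218]
tx ty tz twist [0.553  1.045  0.0005 0.0221]
```

Emit:
arm_command(
  commands=[
    {"tx": 0,"ty": 0.05,"tz": 0,"twist": 0},
    {"tx": 0,"ty": 0.13,"tz": 0,"twist": 0},
    {"tx": 0,"ty": 0.21,"tz": 0,"twist": 0},
    {"tx": 0,"ty": 0.29,"tz": 0,"twist": 0},
    {"tx": 0,"ty": 0.37,"tz": 0,"twist": 0},
    {"tx": 0,"ty": 0.45,"tz": 0,"twist": 0},
    {"tx": 0,"ty": 0.52,"tz": 0,"twist": 0},
    {"tx": 0,"ty": 0.55,"tz": 0,"twist": 0},
  ],
)

```text
t: 42.02
eef_pos: [0.4668, 0.0933, 0.1357]
ee_rot: [3.141, 0.0, 0.043]
force: [-0.1, 0.6, -2.3]
width: 0.0196
gripper_force: 44.8
```

Emit:
arm_command(
  commands=[
    {"tx": 0.07,"ty": 0.06,"tz": 0,"twist": 0.003},
    {"tx": 0.15,"ty": 0.13,"tz": 0,"twist": 0.006},
    {"tx": 0.23,"ty": 0.2,"tz": 0,"twist": 0.01},
    {"tx": 0.31,"ty": 0.28,"tz": 0,"twist": 0.014},
    {"tx": 0.39,"ty": 0.36,"tz": 0,"twist": 0.018},
    {"tx": 0.47,"ty": 0.43,"tz": 0,"twist": 0.022},
    {"tx": 0.53,"ty": 0.48,"tz": 0,"twist": 0.022},
    {"tx": 0.553,"ty": 0.495,"tz": 0,"twist": 0.022},
  ],
)

```text
t: 42.68
eef_pos: [0.6125, -0.0242, 0.1351]
ee_rot: [3.141, 0.0, -0.027]
force: [0.7, 0.4, -3.4]
width: 0.0195
gripper_force: 44.8
```

Emit:
arm_command(
  commands=[
    {"tx": 0,"ty": 0,"tz": 0,"twist": 0},
    {"tx": 0,"ty": 0,"tz": 0,"twist": 0},
    {"tx": 0,"ty": 0,"tz": 0.03,"twist": 0},
    {"tx": 0,"ty": 0,"tz": 0.06,"twist": 0},
    {"tx": 0,"ty": 0,"tz": 0.09,"twist": 0},
    {"tx": 0,"ty": 0,"tz": 0.12,"twist": 0},
    {"tx": 0,"ty": 0,"tz": 0.14,"twist": 0},
    {"tx": 0,"ty": 0,"tz": 0.14,"twist": 0},
  ],
)

```text
t: 43.35
eef_pos: [0.6094, -0.0219, 0.0991]
ee_rot: [3.141, 0.002, -0.025]
force: [-0.8, -1.6, -3.8]
width: 0.0191
gripper_force: 44.8
```

```bash
python3 - <<'E'
from h import *
s=get_state();print(s["eef_pos"],s["ee_rot"],s["force"],s["moment"],s["width"])
go(.6097,-.0218,.0875,-.0245)
t=grab_frame("top")[:,:,::-1];sc=grab_frame("scene")[:,:,::-1];cv2.imwrite("pics/t14.png",t);cv2.imwrite("pics/s14.png",sc)
for r in boxes_of("weight1","scene")[:3]:print(np.round(r["rect"],1),round(r["score"],2))
p=np.array(s["eef_pos"]);
for h in(0,.103):print(proj(p+[0,0,.0275-.075+h],"scene"))
E
```

```text
[ 0.6094 -0.0219  0.0991] [ 3.1412  0.0024 -0.0248] [-0.8072 -1.5973 -3.8457] [-0.1028  0.0786  0.012 ] 0.01908513973974198
tx ty tz twist [ 0.0012 -0.0003  0.0464 -0.0001]
[308.6 221.7 332.1 242.9] 0.77
[359.1 100.4 372.3 127.6] 0.75
[261.1 118.7 293.1 141.8] 0.56
[317.3613 233.5685]
[317.2528 212.4928]
```

It's over the rib. I'll lower until I feel contact.

Emit:
arm_command(
  commands=[
    {"tx": 0,"ty": 0,"tz": 0.008,"twist": 0},
    {"tx": 0,"ty": 0,"tz": 0.016,"twist": 0},
    {"tx": 0,"ty": 0,"tz": 0.024,"twist": 0},
    {"tx": 0,"ty": 0,"tz": 0.03,"twist": 0},
    {"tx": 0,"ty": 0,"tz": 0.033,"twist": 0},
    {"tx": 0,"ty": 0,"tz": 0.036,"twist": 0},
    {"tx": 0,"ty": 0,"tz": 0.036,"twist": 0},
    {"tx": 0,"ty": 0,"tz": 0.036,"twist": 0},
  ],
)

```text
t: 44.17
eef_pos: [0.6105, -0.022, 0.0918]
ee_rot: [3.142, 0.0, -0.025]
force: [0.3, -0.0, -2.7]
width: 0.0193
gripper_force: 44.8
```

Emit:
arm_command(
  commands=[
    {"tx": 0,"ty": 0,"tz": 0.002,"twist": 0},
    {"tx": 0,"ty": 0,"tz": 0.004,"twist": 0},
    {"tx": 0,"ty": 0,"tz": 0.005,"twist": 0},
    {"tx": 0,"ty": 0,"tz": 0.005,"twist": 0},
    {"tx": 0,"ty": 0,"tz": 0.005,"twist": 0},
    {"tx": 0,"ty": 0,"tz": 0.005,"twist": 0},
    {"tx": 0,"ty": 0,"tz": 0.005,"twist": 0},
    {"tx": 0,"ty": 0,"tz": 0.005,"twist": 0},
  ],
)

```text
t: 44.83
eef_pos: [0.6105, -0.022, 0.0906]
ee_rot: [-3.142, -0.0, -0.025]
force: [-0.3, 0.4, -3.7]
width: 0.0197
gripper_force: 44.8
```

Emit:
arm_command(
  commands=[
    {"tx": 0,"ty": 0,"tz": 0.002,"twist": 0},
    {"tx": 0,"ty": 0,"tz": 0.004,"twist": 0},
    {"tx": 0,"ty": 0,"tz": 0.006,"twist": 0},
    {"tx": 0,"ty": 0,"tz": 0.006,"twist": 0},
    {"tx": 0,"ty": 0,"tz": 0.006,"twist": 0},
    {"tx": 0,"ty": 0,"tz": 0.006,"twist": 0},
    {"tx": 0,"ty": 0,"tz": 0.006,"twist": 0},
    {"tx": 0,"ty": 0,"tz": 0.006,"twist": 0},
  ],
)

```text
t: 45.5
eef_pos: [0.6109, -0.022, 0.0897]
ee_rot: [-3.142, -0.001, -0.025]
force: [-3.0, 1.0, 5.5]
width: 0.0195
gripper_force: 44.8
```

Contact. I'll release and rise.

Emit:
arm_command(
  commands=[
    {"tx": 0,"ty": 0,"tz": -0.002,"twist": 0},
    {"tx": 0,"ty": 0,"tz": -0.002,"twist": 0},
    {"tx": 0,"ty": 0,"tz": -0.002,"twist": 0},
    {"tx": 0,"ty": 0,"tz": -0.002,"twist": 0},
    {"tx": 0,"ty": 0,"tz": -0.002,"twist": 0},
    {"tx": 0,"ty": 0,"tz": -0.002,"twist": 0},
    {"tx": 0,"ty": 0,"tz": -0.002,"twist": 0},
    {"tx": 0,"ty": 0,"tz": -0.002,"twist": 0},
  ],
  claw=0.6,
)

```text
t: 46.17
eef_pos: [0.6105, -0.022, 0.0895]
ee_rot: [3.142, 0.0, -0.025]
force: [-0.4, -0.8, -0.3]
width: 0.0523
gripper_force: 0.0
```

Emit:
arm_command(
  commands=[
    {"tx": 0,"ty": 0,"tz": -0.03,"twist": 0},
    {"tx": 0,"ty": 0,"tz": -0.08,"twist": 0},
    {"tx": 0,"ty": 0,"tz": -0.14,"twist": 0},
    {"tx": 0,"ty": 0,"tz": -0.22,"twist": 0},
    {"tx": 0,"ty": 0,"tz": -0.3,"twist": 0},
    {"tx": 0,"ty": 0,"tz": -0.4,"twist": 0},
    {"tx": 0,"ty": 0,"tz": -0.4,"twist": 0},
    {"tx": 0,"ty": 0,"tz": -0.4,"twist": 0},
  ],
)

```text
t: 46.83
eef_pos: [0.6116, -0.0218, 0.1919]
ee_rot: [-3.141, -0.004, -0.025]
force: [-0.2, -0.3, -0.7]
width: 0.0529
gripper_force: 0.0
```

```bash
python3 - <<'E'
from h import *
s=get_state();print(s["eef_pos"],s["ee_rot"],s["force"])
grab_frame("scene")
for r in boxes_of("weight1","scene")[:3]:print(np.round(r["rect"],1),round(r["score"],2))
p=np.array([.6105,-.022,.04])
for h in(0,.103):print(proj(p+[0,0,h],"scene"))
go(.5105,.385,.19,.044)
E
```

```text
[ 0.6116 -0.0218  0.1919] [-3.1406 -0.0039 -0.0249] [-0.2253 -0.3377 -0.7068]
[358.1  99.  374.2 127.9] 0.81
[308.4 214.8 330.7 243.8] 0.66
[209.4 190.5 365.9 325.2] 0.54
[317.6838 235.9989]
[317.5986 215.2509]
tx ty tz twist [-0.4394 -1.6174 -0.0024 -0.022 ]
```

A stands, with its box at scene (320,229). Now I'll go to B.

Emit:
arm_command(
  commands=[
    {"tx": -0.04,"ty": -0.12,"tz": 0,"twist": 0},
    {"tx": -0.08,"ty": -0.26,"tz": 0,"twist": 0},
    {"tx": -0.12,"ty": -0.4,"tz": 0,"twist": 0},
    {"tx": -0.16,"ty": -0.54,"tz": 0,"twist": 0},
    {"tx": -0.2,"ty": -0.68,"tz": 0,"twist": 0},
    {"tx": -0.22,"ty": -0.8,"tz": 0,"twist": 0},
    {"tx": -0.22,"ty": -0.81,"tz": 0,"twist": 0},
    {"tx": -0.22,"ty": -0.81,"tz": 0,"twist": 0},
  ],
)

```text
t: 47.6
eef_pos: [0.5597, 0.1833, 0.1884]
ee_rot: [3.141, 0.002, -0.022]
force: [-0.1, -0.7, -0.0]
width: 0.0528
gripper_force: 0.0
```

Emit:
arm_command(
  commands=[
    {"tx": -0.04,"ty": -0.12,"tz": 0,"twist": 0},
    {"tx": -0.08,"ty": -0.26,"tz": 0,"twist": -0.01},
    {"tx": -0.12,"ty": -0.4,"tz": 0,"twist": -0.022},
    {"tx": -0.16,"ty": -0.54,"tz": 0,"twist": -0.022},
    {"tx": -0.2,"ty": -0.68,"tz": 0,"twist": -0.022},
    {"tx": -0.22,"ty": -0.807,"tz": 0,"twist": -0.022},
    {"tx": -0.22,"ty": -0.807,"tz": 0,"twist": -0.022},
    {"tx": -0.22,"ty": -0.807,"tz": 0,"twist": -0.022},
  ],
)

```text
t: 48.27
eef_pos: [0.5103, 0.3852, 0.1881]
ee_rot: [3.14, 0.002, 0.045]
force: [-0.3, -0.8, -0.3]
width: 0.0529
gripper_force: 0.0
```

```bash
python3 - <<'E'
from h import *
s=get_state();print(s["eef_pos"],s["ee_rot"],s["force"]);go(.510,.3845,.1135,.044)
E
```

```text
[0.5103 0.3852 0.1881] [3.1399 0.0015 0.0453] [-0.2544 -0.8074 -0.3169]
tx ty tz twist [-0.0012  0.0026  0.2985  0.0004]
```

Emit:
arm_command(
  commands=[
    {"tx": 0,"ty": 0,"tz": 0.05,"twist": 0},
    {"tx": 0,"ty": 0,"tz": 0.1,"twist": 0},
    {"tx": 0,"ty": 0,"tz": 0.15,"twist": 0},
    {"tx": 0,"ty": 0,"tz": 0.2,"twist": 0},
    {"tx": 0,"ty": 0,"tz": 0.25,"twist": 0},
    {"tx": 0,"ty": 0,"tz": 0.28,"twist": 0},
    {"tx": 0,"ty": 0,"tz": 0.298,"twist": 0},
    {"tx": 0,"ty": 0,"tz": 0.298,"twist": 0},
  ],
)

```text
t: 48.93
eef_pos: [0.5106, 0.3834, 0.1139]
ee_rot: [3.14, 0.001, 0.043]
force: [-0.1, 0.5, -0.5]
width: 0.0527
gripper_force: 0.0
```

Emit:
arm_command(
  commands=[
    {"tx": 0,"ty": 0,"tz": 0,"twist": 0},
    {"tx": 0,"ty": 0,"tz": 0,"twist": 0},
    {"tx": 0,"ty": 0,"tz": 0,"twist": 0},
    {"tx": 0,"ty": 0,"tz": 0,"twist": 0},
    {"tx": 0,"ty": 0,"tz": 0,"twist": 0},
    {"tx": 0,"ty": 0,"tz": 0,"twist": 0},
    {"tx": 0,"ty": 0,"tz": 0,"twist": 0},
    {"tx": 0,"ty": 0,"tz": 0,"twist": 0},
  ],
  claw=0,
  grip_force=45,
)

```text
t: 49.6
eef_pos: [0.5109, 0.3859, 0.1157]
ee_rot: [-3.14, -0.001, 0.045]
force: [-0.9, 3.4, 3.7]
width: 0.0197
gripper_force: 44.8
```

Emit:
arm_command(
  commands=[
    {"tx": 0,"ty": 0,"tz": -0.015,"twist": 0},
    {"tx": 0,"ty": 0,"tz": -0.03,"twist": 0},
    {"tx": 0,"ty": 0,"tz": -0.045,"twist": 0},
    {"tx": 0,"ty": 0,"tz": -0.06,"twist": 0},
    {"tx": 0,"ty": 0,"tz": -0.075,"twist": 0},
    {"tx": 0,"ty": 0,"tz": -0.088,"twist": 0},
    {"tx": 0,"ty": 0,"tz": -0.088,"twist": 0},
    {"tx": 0,"ty": 0,"tz": -0.088,"twist": 0},
  ],
)

```text
t: 50.27
eef_pos: [0.5107, 0.3849, 0.1373]
ee_rot: [-3.141, -0.0, 0.044]
force: [-0.2, -0.4, -3.9]
width: 0.0198
gripper_force: 44.7
```

Emit:
arm_command(
  commands=[
    {"tx": -0.03,"ty": 0,"tz": 0,"twist": 0},
    {"tx": -0.07,"ty": 0,"tz": 0,"twist": 0},
    {"tx": -0.11,"ty": 0,"tz": 0,"twist": 0},
    {"tx": -0.15,"ty": 0,"tz": 0,"twist": 0},
    {"tx": -0.19,"ty": 0,"tz": 0,"twist": 0},
    {"tx": -0.22,"ty": 0,"tz": 0,"twist": 0},
    {"tx": -0.24,"ty": 0,"tz": 0,"twist": 0},
    {"tx": -0.24,"ty": 0,"tz": 0,"twist": 0},
  ],
)

```text
t: 50.93
eef_pos: [0.4496, 0.3823, 0.1374]
ee_rot: [-3.141, -0.0, 0.045]
force: [0.2, 0.0, -3.7]
width: 0.0198
gripper_force: 44.7
```

Emit:
arm_command(
  commands=[
    {"tx": 0,"ty": 0.06,"tz": 0,"twist": 0},
    {"tx": 0,"ty": 0.16,"tz": 0,"twist": 0},
    {"tx": 0,"ty": 0.27,"tz": 0,"twist": 0},
    {"tx": 0,"ty": 0.39,"tz": 0,"twist": 0},
    {"tx": 0,"ty": 0.51,"tz": 0,"twist": 0},
    {"tx": 0,"ty": 0.63,"tz": 0,"twist": 0},
    {"tx": 0,"ty": 0.74,"tz": 0,"twist": 0},
    {"tx": 0,"ty": 0.8,"tz": 0,"twist": 0},
  ],
)

```text
t: 51.6
eef_pos: [0.4591, 0.1794, 0.1371]
ee_rot: [3.141, 0.0, 0.043]
force: [0.6, 0.9, -3.5]
width: 0.0193
gripper_force: 44.8
```

Emit:
arm_command(
  commands=[
    {"tx": 0,"ty": 0.08,"tz": 0,"twist": 0},
    {"tx": 0,"ty": 0.2,"tz": 0,"twist": 0},
    {"tx": 0,"ty": 0.3,"tz": 0,"twist": 0.005},
    {"tx": 0,"ty": 0.35,"tz": 0,"twist": 0.01},
    {"tx": 0,"ty": 0.4,"tz": 0,"twist": 0.015},
    {"tx": 0,"ty": 0.42,"tz": 0,"twist": 0.022},
    {"tx": 0,"ty": 0.42,"tz": 0,"twist": 0.022},
    {"tx": 0,"ty": 0.42,"tz": 0,"twist": 0.022},
  ],
)

```text
t: 52.27
eef_pos: [0.4645, 0.0779, 0.1371]
ee_rot: [-3.141, -0.0, -0.025]
force: [-0.6, -0.3, -3.5]
width: 0.0194
gripper_force: 44.8
```

```bash
python3 - <<'E'
from h import *
s=get_state();print(s["eef_pos"],s["ee_rot"],s["force"],s["width"]);go(.5097,-.0194,.100,-.0245)
E
```

```text
[0.4645 0.0779 0.1371] [-3.1413 -0.0004 -0.0253] [-0.6103 -0.3196 -3.5265] 0.019395442102836433
tx ty tz twist [ 0.1905  0.3845  0.1484 -0.0003]
```

Emit:
arm_command(
  commands=[
    {"tx": 0.03,"ty": 0.06,"tz": 0,"twist": 0},
    {"tx": 0.07,"ty": 0.14,"tz": 0,"twist": 0},
    {"tx": 0.11,"ty": 0.22,"tz": 0,"twist": 0},
    {"tx": 0.15,"ty": 0.3,"tz": 0,"twist": 0},
    {"tx": 0.18,"ty": 0.36,"tz": 0,"twist": 0},
    {"tx": 0.19,"ty": 0.384,"tz": 0,"twist": 0},
    {"tx": 0.19,"ty": 0.384,"tz": 0,"twist": 0},
    {"tx": 0.19,"ty": 0.384,"tz": 0,"twist": 0},
  ],
)

```text
t: 52.93
eef_pos: [0.5093, -0.0191, 0.1367]
ee_rot: [-3.142, 0.0, -0.025]
force: [-0.3, 0.4, -3.8]
width: 0.0195
gripper_force: 44.8
```

Emit:
arm_command(
  commands=[
    {"tx": 0,"ty": 0,"tz": 0.02,"twist": 0},
    {"tx": 0,"ty": 0,"tz": 0.05,"twist": 0},
    {"tx": 0,"ty": 0,"tz": 0.08,"twist": 0},
    {"tx": 0,"ty": 0,"tz": 0.11,"twist": 0},
    {"tx": 0,"ty": 0,"tz": 0.14,"twist": 0},
    {"tx": 0,"ty": 0,"tz": 0.16,"twist": 0},
    {"tx": 0,"ty": 0,"tz": 0.168,"twist": 0},
    {"tx": 0,"ty": 0,"tz": 0.168,"twist": 0},
  ],
)

```text
t: 53.6
eef_pos: [0.5089, -0.0198, 0.0943]
ee_rot: [3.141, 0.001, -0.025]
force: [-0.5, 0.7, -3.5]
width: 0.0198
gripper_force: 44.8
```

```bash
python3 - <<'E'
from h import *
s=get_state();print(s["eef_pos"],s["ee_rot"],s["force"],s["width"]);go(.5097,-.0194,.0912,-.0245)
E
```

```text
[ 0.5089 -0.0198  0.0943] [ 3.1411  0.0012 -0.025 ] [-0.4707  0.657  -3.4838] 0.019795870269604228
tx ty tz twist [ 0.0033 -0.0015  0.0123 -0.0002]
```

Emit:
arm_command(
  commands=[
    {"tx": 0,"ty": 0,"tz": 0.003,"twist": 0},
    {"tx": 0,"ty": 0,"tz": 0.006,"twist": 0},
    {"tx": 0,"ty": 0,"tz": 0.008,"twist": 0},
    {"tx": 0,"ty": 0,"tz": 0.01,"twist": 0},
    {"tx": 0,"ty": 0,"tz": 0.01,"twist": 0},
    {"tx": 0,"ty": 0,"tz": 0.01,"twist": 0},
    {"tx": 0,"ty": 0,"tz": 0.01,"twist": 0},
    {"tx": 0,"ty": 0,"tz": 0.01,"twist": 0},
  ],
)

```text
t: 54.27
eef_pos: [0.5093, -0.0196, 0.0926]
ee_rot: [-3.142, -0.0, -0.025]
force: [-0.2, -0.4, -3.3]
width: 0.0197
gripper_force: 44.8
```

Emit:
arm_command(
  commands=[
    {"tx": 0,"ty": 0,"tz": 0.002,"twist": 0},
    {"tx": 0,"ty": 0,"tz": 0.004,"twist": 0},
    {"tx": 0,"ty": 0,"tz": 0.006,"twist": 0},
    {"tx": 0,"ty": 0,"tz": 0.007,"twist": 0},
    {"tx": 0,"ty": 0,"tz": 0.007,"twist": 0},
    {"tx": 0,"ty": 0,"tz": 0.007,"twist": 0},
    {"tx": 0,"ty": 0,"tz": 0.007,"twist": 0},
    {"tx": 0,"ty": 0,"tz": 0.007,"twist": 0},
  ],
)

```text
t: 54.93
eef_pos: [0.5095, -0.0196, 0.0912]
ee_rot: [-3.142, -0.001, -0.025]
force: [-2.2, 0.4, 4.7]
width: 0.0195
gripper_force: 44.8
```

Contact. I'll release, rise and check.

Emit:
arm_command(
  commands=[
    {"tx": 0,"ty": 0,"tz": -0.002,"twist": 0},
    {"tx": 0,"ty": 0,"tz": -0.002,"twist": 0},
    {"tx": 0,"ty": 0,"tz": -0.002,"twist": 0},
    {"tx": 0,"ty": 0,"tz": -0.002,"twist": 0},
    {"tx": 0,"ty": 0,"tz": -0.002,"twist": 0},
    {"tx": 0,"ty": 0,"tz": -0.002,"twist": 0},
    {"tx": 0,"ty": 0,"tz": -0.002,"twist": 0},
    {"tx": 0,"ty": 0,"tz": -0.002,"twist": 0},
  ],
  claw=0.6,
)

```text
t: 55.6
eef_pos: [0.5092, -0.0196, 0.0912]
ee_rot: [3.142, 0.0, -0.025]
force: [0.0, -0.5, -0.0]
width: 0.0524
gripper_force: 0.0
```

Emit:
arm_command(
  commands=[
    {"tx": 0,"ty": 0,"tz": -0.03,"twist": 0},
    {"tx": 0,"ty": 0,"tz": -0.08,"twist": 0},
    {"tx": 0,"ty": 0,"tz": -0.14,"twist": 0},
    {"tx": 0,"ty": 0,"tz": -0.22,"twist": 0},
    {"tx": 0,"ty": 0,"tz": -0.3,"twist": 0},
    {"tx": 0,"ty": 0,"tz": -0.4,"twist": 0},
    {"tx": 0,"ty": 0,"tz": -0.4,"twist": 0},
    {"tx": 0,"ty": 0,"tz": -0.4,"twist": 0},
  ],
)

```text
t: 56.27
eef_pos: [0.5102, -0.0194, 0.1933]
ee_rot: [-3.14, -0.004, -0.025]
force: [0.6, 0.4, -0.1]
width: 0.0526
gripper_force: 0.0
```

Emit:
arm_command(
  commands=[
    {"tx": -0.04,"ty": 0.12,"tz": 0,"twist": 0},
    {"tx": -0.08,"ty": 0.26,"tz": 0,"twist": 0},
    {"tx": -0.12,"ty": 0.4,"tz": 0,"twist": 0},
    {"tx": -0.16,"ty": 0.54,"tz": 0,"twist": 0},
    {"tx": -0.18,"ty": 0.68,"tz": 0,"twist": 0},
    {"tx": -0.19,"ty": 0.8,"tz": 0,"twist": 0},
    {"tx": -0.19,"ty": 0.9,"tz": 0,"twist": 0},
    {"tx": -0.19,"ty": 0.9,"tz": 0,"twist": 0},
  ],
  claw=0,
)

```text
t: 56.93
eef_pos: [0.455, -0.2465, 0.1904]
ee_rot: [3.141, 0.002, -0.028]
force: [-0.2, 0.4, -0.1]
width: 0.0047
gripper_force: 0.0
```

Emit:
arm_command(
  commands=[
    {"tx": -0.04,"ty": 0.12,"tz": 0,"twist": 0},
    {"tx": -0.08,"ty": 0.24,"tz": 0,"twist": 0},
    {"tx": -0.12,"ty": 0.36,"tz": 0,"twist": 0},
    {"tx": -0.14,"ty": 0.4,"tz": 0,"twist": 0},
    {"tx": -0.14,"ty": 0.4,"tz": 0,"twist": 0},
    {"tx": -0.14,"ty": 0.4,"tz": 0,"twist": 0},
    {"tx": -0.14,"ty": 0.4,"tz": 0,"twist": 0},
    {"tx": -0.14,"ty": 0.4,"tz": 0,"twist": 0},
  ],
)

```text
t: 57.6
eef_pos: [0.4189, -0.3415, 0.1912]
ee_rot: [-3.141, 0.0, -0.024]
force: [0.5, -0.5, 0.1]
width: 0.0004
gripper_force: 0.0
```

```bash
python3 - <<'E'
from h import *
s=get_state();print(s["eef_pos"],s["ee_rot"],s["force"],s["width"])
sc=grab_frame("scene")[:,:,::-1]
for n in("weight1","block","start_top"):
  for r in boxes_of(n,"scene")[:4]:print(n,np.round(r["rect"],1),round(r["score"],2))
print("start",[(np.round(x["uv"],1),x["score"]) for x in spot_point("start_top","scene")[:2]])
t=grab_frame("top")[:,:,::-1]
for r in boxes_of("weight1","top")[:4]:print("top",np.round(r["rect"],1),round(r["score"],2))
def white(im,l,tp,r,b,cam):
  g=im[tp:b,l:r].min(2);m=(g>170).astype(np.uint8);n,lab,st,ce=cv2.connectedComponentsWithStats(m)
  for i in range(1,n):
    if st[i,4]>8:u=ce[i]+[l,tp];print(cam,"white",u,st[i],ray(u,cam,.040)[:2])
s0=cv2.imread("pics/scene0.png");t0=cv2.imread("pics/top0.png")
white(s0,170,272,200,300,"scene");white(t0,463,236,484,260,"top")
a=cv2.resize(sc[175:325,200:380],(400,333),interpolation=2);b=cv2.resize(s0[265:325,155:210],(396,333),interpolation=2)
c=cv2.resize(t[140:260,330:510],(400,260),interpolation=2);d=cv2.resize(t0[225:270,455:505],(396,260),interpolation=2)
cv2.imwrite("pics/fin14.png",np.vstack([np.hstack([a,b]),np.hstack([c,d])]))
E
```

```text
[ 0.4189 -0.3415  0.1912] [-3.1414  0.0001 -0.024 ] [ 0.5307 -0.5066  0.0515] 0.00044284108311522447
weight1 [276.7 194.9 296.8 222.4] 0.73
weight1 [308.1 215.  329.7 244.1] 0.58
block [258.4 152.6 284.  177.5] 0.98
block [191.5 330.9 219.1 356.4] 0.86
block [179.5 281.1 189.3 297.4] 0.7
block [298.2 167.7 314.6 184.7] 0.53
start_top [179.3 279.4 188.4 288.6] 0.46
start_top [209.9 194.4 362.9 322.7] 0.16
start [(array([187.3, 281. ]), 0.5), (array([218. , 348.2]), 0.49)]
top [353.3 170.6 370.9 183.9] 0.74
top [352.9 206.3 365.9 221.5] 0.57
scene white [182.9277 283.7349] [ 8  7 11 10 83] [ 0.4043 -0.328 ]
top white [473.7183 248.5634] [ 6  8 10 10 71] [ 0.4102 -0.3353]
```

View pics/fin14.png

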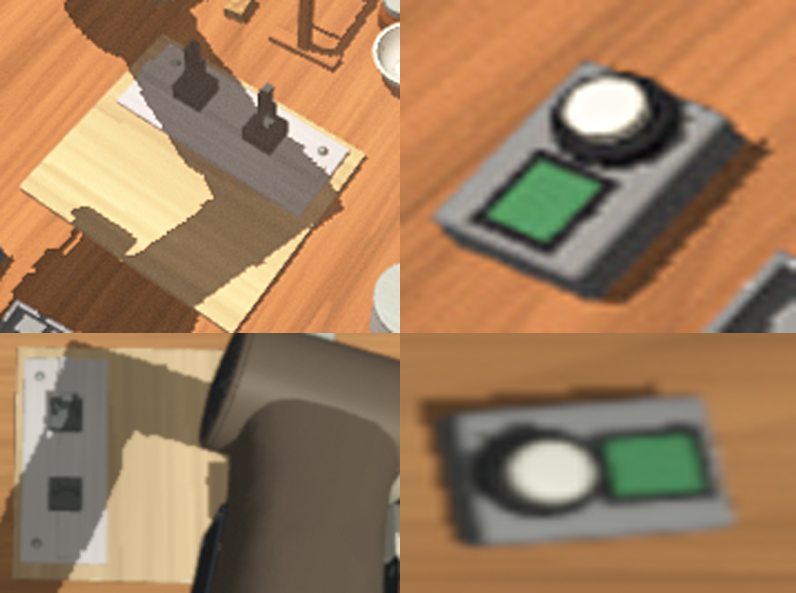

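Both weights stand upright on the rib at scene (287,209) and (319,230), and the pins show in both holes. The button triangulates to about (0.409, -0.331, 0.048). I'll press it with one finger of the opened gripper so the collar isn't touched.

```bash
python3 - <<'E'
from h import *
go(.409,-.294,.045,0)
# finer triangulation of the button top
best=min(((np.linalg.norm(ray([182.93,283.73],"scene",z)-ray([473.72,248.56],"top",z)),z) for z in np.arange(.03,.07,.001)));print(best,ray([182.93,283.73],"scene",best[1]),ray([473.72,248.56],"top",best[1]))
E
```

```text
tx ty tz twist [-0.044  -0.1917  0.5854 -0.0078]
(np.float64(0.0014704658651100433), np.float64(0.05200000000000002)) [ 0.4105 -0.3306  0.052 ] [ 0.4093 -0.3315  0.052 ]
```

Emit:
arm_command(
  commands=[
    {"tx": -0.04,"ty": -0.19,"tz": 0,"twist": -0.008},
    {"tx": -0.04,"ty": -0.19,"tz": 0.1,"twist": -0.008},
    {"tx": -0.04,"ty": -0.19,"tz": 0.2,"twist": -0.008},
    {"tx": -0.04,"ty": -0.19,"tz": 0.3,"twist": -0.008},
    {"tx": -0.04,"ty": -0.19,"tz": 0.4,"twist": -0.008},
    {"tx": -0.04,"ty": -0.19,"tz": 0.5,"twist": -0.008},
    {"tx": -0.04,"ty": -0.19,"tz": 0.585,"twist": -0.008},
    {"tx": -0.04,"ty": -0.19,"tz": 0.585,"twist": -0.008},
  ],
  claw=0.6,
)

```text
t: 58.62
eef_pos: [0.407, -0.2936, 0.0413]
ee_rot: [-3.139, 0.006, -0.001]
force: [-0.2, -0.8, -0.3]
width: 0.0479
gripper_force: 0.0
```

Emit:
arm_command(
  commands=[
    {"tx": 0,"ty": 0,"tz": 0.015,"twist": 0},
    {"tx": 0,"ty": 0,"tz": 0.03,"twist": 0},
    {"tx": 0,"ty": 0,"tz": 0.045,"twist": 0},
    {"tx": 0,"ty": 0,"tz": 0.06,"twist": 0},
    {"tx": 0,"ty": 0,"tz": 0.07,"twist": 0},
    {"tx": 0,"ty": 0,"tz": 0.07,"twist": 0},
    {"tx": 0,"ty": 0,"tz": 0.07,"twist": 0},
    {"tx": 0,"ty": 0,"tz": 0.07,"twist": 0},
  ],
)

```text
t: 59.28
eef_pos: [0.41, -0.2948, 0.0278]
ee_rot: [3.141, -0.0, 0.0]
force: [0.8, 0.5, -0.3]
width: 0.0525
gripper_force: 0.0
```

```bash
python3 - <<'E'
from h import *
s=get_state();print(s["eef_pos"],s["ee_rot"],s["force"],s["width"])
E
```

```text
[ 0.41   -0.2948  0.0278] [ 3.1414 -0.0004  0.0001] [ 0.8277  0.4928 -0.2502] 0.05252753104497138
```

Emit:
arm_command(
  commands=[
    {"tx": 0,"ty": 0,"tz": 0.003,"twist": 0},
    {"tx": 0,"ty": 0,"tz": 0.006,"twist": 0},
    {"tx": 0,"ty": 0,"tz": 0.009,"twist": 0},
    {"tx": 0,"ty": 0,"tz": 0.012,"twist": 0},
    {"tx": 0,"ty": 0,"tz": 0.015,"twist": 0},
    {"tx": 0,"ty": 0,"tz": 0.018,"twist": 0},
    {"tx": 0,"ty": 0,"tz": 0.02,"twist": 0},
    {"tx": 0,"ty": 0,"tz": 0.02,"twist": 0},
  ],
)

```text
t: 59.95
eef_pos: [0.41, -0.2948, 0.0226]
ee_rot: [3.141, -0.0, 0.0]
force: [-1.4, -0.1, 3.6]
width: 0.0524
gripper_force: 1.7
```

Emit:
arm_command(
  commands=[
    {"tx": 0,"ty": 0,"tz": 0.002,"twist": 0},
    {"tx": 0,"ty": 0,"tz": 0.004,"twist": 0},
    {"tx": 0,"ty": 0,"tz": 0.006,"twist": 0},
    {"tx": 0,"ty": 0,"tz": 0.008,"twist": 0},
    {"tx": 0,"ty": 0,"tz": 0.01,"twist": 0},
    {"tx": 0,"ty": 0,"tz": 0.012,"twist": 0},
    {"tx": 0,"ty": 0,"tz": 0.012,"twist": 0},
    {"tx": 0,"ty": 0,"tz": 0.012,"twist": 0},
  ],
)

```text
t: 60.62
eef_pos: [0.4101, -0.2948, 0.0201]
ee_rot: [3.141, -0.0, 0.0]
force: [-2.4, 2.1, 10.1]
width: 0.0528
gripper_force: 5.4
```

Emit:
arm_command(
  commands=[
    {"tx": 0,"ty": 0,"tz": 0.002,"twist": 0},
    {"tx": 0,"ty": 0,"tz": 0.004,"twist": 0},
    {"tx": 0,"ty": 0,"tz": 0.006,"twist": 0},
    {"tx": 0,"ty": 0,"tz": 0.008,"twist": 0},
    {"tx": 0,"ty": 0,"tz": 0.008,"twist": 0},
    {"tx": 0,"ty": 0,"tz": 0.008,"twist": 0},
    {"tx": 0,"ty": 0,"tz": 0.008,"twist": 0},
    {"tx": 0,"ty": 0,"tz": 0.008,"twist": 0},
  ],
)

```text
t: 61.28
eef_pos: [0.4102, -0.295, 0.0196]
ee_rot: [3.141, -0.001, 0.001]
force: [-6.2, 8.6, 29.0]
width: 0.0529
gripper_force: 14.4
```

The travel ended at a hard stop (29 N) about 6 mm below the triangulated button top, so it's fully down. I'll back off and run a final check.

Emit:
arm_command(
  commands=[
    {"tx": 0,"ty": 0,"tz": -0.02,"twist": 0},
    {"tx": 0,"ty": 0,"tz": -0.06,"twist": 0},
    {"tx": 0,"ty": 0,"tz": -0.14,"twist": 0},
    {"tx": 0,"ty": 0,"tz": -0.25,"twist": 0},
    {"tx": 0,"ty": 0,"tz": -0.4,"twist": 0},
    {"tx": 0,"ty": 0,"tz": -0.55,"twist": 0},
    {"tx": 0,"ty": 0,"tz": -0.7,"twist": 0},
    {"tx": 0,"ty": 0,"tz": -0.7,"twist": 0},
  ],
)

```text
t: 61.95
eef_pos: [0.413, -0.2965, 0.2002]
ee_rot: [3.137, -0.01, 0.001]
force: [1.6, -0.9, 0.4]
width: 0.0526
gripper_force: 0.0
```

```bash
python3 - <<'E'
from h import *
s=get_state();print(s["t"],s["eef_pos"],s["force"],s["width"])
for c in("scene","top"):
  grab_frame(c)
  for n in("weight1","block","tray"):
    for r in boxes_of(n,c)[:4]:
      q=np.array(r["rect"]);u=[(q[0]+q[2])/2,(q[1]+q[3])/2];print(c,n,np.round(q,1),round(r["score"],2),np.round(ray(u,c,.02)[:2],3))
for p in((.573,-.404,.02),(.535,-.405,.02)):print(proj(p,"scene"),proj(p,"top"))
E
```

```text
61.95 [ 0.413  -0.2965  0.2002] [ 1.5672 -0.8747  0.422 ] 0.05262611786488451
scene weight1 [279.7 192.1 299.8 226.4] 0.68 [0.488 0.017]
scene weight1 [305.3 216.3 332.5 243.2] 0.66 [0.596 0.006]
scene block [258.1 151.5 285.6 178.8] 0.71 [0.348 0.118]
scene block [300.4 170.3 317.2 183.7] 0.7 [0.468 0.143]
scene block [194.  334.2 219.5 356.3] 0.58 [ 0.552 -0.41 ]
scene block [367.3 186.5 402.1 215.1] 0.41 [0.7   0.193]
scene tray [172.  311.2 262.4 394.7] 0.72 [ 0.584 -0.41 ]
top weight1 [353.5 204.8 365.7 221.6] 0.8 [ 0.514 -0.022]
top weight1 [353.9 169.2 370.7 184.5] 0.6 [ 0.622 -0.031]
top weight1 [337.8 151.  380.2 246.4] 0.39 [ 0.557 -0.021]
top block [295.2 258.3 322.9 293.3] 0.94 [0.336 0.123]
top block [162.7 214.6 191.2 281.2] 0.2 [0.414 0.506]
top tray [491.3 163.8 515.4 175.9] 0.68 [ 0.64  -0.443]
top tray [355.  170.5 370.4 183.8] 0.54 [ 0.621 -0.033]
[215.257  348.1353] [491.7222 192.5339]
[202.9425 339.6949] [493.0664 205.4663]
```

```bash
python3 -c "
from station import *
print(job_done())"
```

```text
the job is handed in; nothing more can be done
None
```

I handed the job in: the cork block is in the tray, the plate sits on both pins, the only two weights present stand on its rib, and the timer button was pressed to its stop, judged by touch (29 N).

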